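Restock the sight-tube rack and lock its keeper

TASK

Wind the rack's red keeper fully open by pushing the star wheel round spoke by spoke, take the red-ended tube out of its clips and lay it in the blue tray, and snap every new tube from the pad fully home into a free place of the rack, leaving the good tube that is there. Then wind the keeper fully shut again over the tubes. The tubes are glass: grip them gently, with about 15 N and never more than 20 N, and do not disturb the other things on the bench.

Things in the scene. Friction and masses are not known exactly. Their poses are not given: they have to be found in the camera images.
- rack: Grey tube rack fixed on the bench, base 155 x 410 x 10 mm, at most 72 mm high. Origin on its underside; z up; x points towards the wall (along clipped tubes), y along the row of clips, to the left. Clips at y = -96, -32, 32, 96 mm, star wheel axis at x = 0, y = -196 mm. Guide posts and the keeper's bar stand behind the tubes' far ends, at x = 71 to 85 mm.
- clip_1 (a point): Clip place 1 of 4, counted along the rack's +y, 64 mm apart: where the centre of a tube fully home lies, 46 mm above the bench; axes as the rack's, the tube along x. A place is a pair of sprung steel clips, each 10 mm wide, 26 mm either side of this point along x; the tube between them is bare.
- clip_2 (a point): Clip place 2 of 4, counted along the rack's +y, 64 mm apart: where the centre of a tube fully home lies, 46 mm above the bench; axes as the rack's, the tube along x. The tube is pressed straight down between the jaws and snaps onto its saddle under 5 to 10 N, and is pulled out straight up with about as much.
- clip_3 (a point): Clip place 3 of 4, counted along the rack's +y, 64 mm apart: where the centre of a tube fully home lies, 46 mm above the bench; axes as the rack's, the tube along x. The jaws flare to 32 mm apart, 19 mm above this point, and guide a tube that is within 3 mm sideways.
- clip_4 (a point): Clip place 4 of 4, counted along the rack's +y, 64 mm apart: where the centre of a tube fully home lies, 46 mm above the bench; axes as the rack's, the tube along x. A clipped neighbour leaves 55 mm free from this point to its glass.
- wheel (a joint): Star wheel angle, rad, 0 to 3.8: 0 = keeper shut (tabs over the far ends of the tubes), 3.7 = fully open (tabs midway between places). Grows anticlockwise from above; the keeper moves 8.65 mm per rad towards the rack's +y. Stays where left; needs about 3 N at a spoke. At q, spoke m (0 to 4) points at 180 deg + q + 72 deg x m in the rack's frame, anticlockwise from its x axis.
- wheel_centre (a point): Centre of the star wheel on its vertical axis, at its spokes' mid height, 50 mm above the bench; axes as the rack's. Hub radius 17 mm; five spokes 11 mm thick with yellow 16 mm balls 62 mm from the axis; free below down to the 10 mm base. A fixed hood, top 72 mm above the bench, 150 mm wide, covers all of it more than 18 mm beyond the axis (rack +x), so push the spokes on the robot's side.
- tab_1 (a point): Red tab 1 of the keeper comb: 14 mm wide, 4 mm thick, 64 to 68 mm above the bench, over the far 11 mm of a tube at place 1 when shut; 32 mm further along the rack's +y when open.
- tab_4 (a point): Red tab 4 of the keeper comb: 14 mm wide, 4 mm thick, 64 to 68 mm above the bench, over the far 11 mm of a tube at place 4 when shut; 32 mm further along the rack's +y when open.
- red_tube: Glass flowmeter sight tube, straight and rigid: 18 mm diameter glass, 110 mm long in all, with a 22 mm square, 12 mm long red fitting at each end (the glass is free over the middle 86 mm); 0.06 kg. Origin at its centre, on its axis; its own x axis runs along the tube; both ends are alike. Amber glass: the worn-out tube, at the start snapped into clip place 1 or 3.
- kept_tube: Glass flowmeter sight tube, straight and rigid: 18 mm diameter glass, 110 mm long in all, with a 22 mm square, 12 mm long brass fitting at each end (the glass is free over the middle 86 mm); 0.06 kg. Origin at its centre, on its axis; its own x axis runs along the tube; both ends are alike. Green glass: a good tube that is in the rack already, at clip place 1 or 3, and stays in the rack.
- new_tube_1: Glass flowmeter sight tube, straight and rigid: 18 mm diameter glass, 110 mm long in all, with a 22 mm square, 12 mm long brass fitting at each end (the glass is free over the middle 86 mm); 0.06 kg. Origin at its centre, on its axis; its own x axis runs along the tube; both ends are alike. Green glass: a new tube, at the start lying flat on the pad; some starts have fewer of them.
- new_tube_2: Glass flowmeter sight tube, straight and rigid: 18 mm diameter glass, 110 mm long in all, with a 22 mm square, 12 mm long brass fitting at each end (the glass is free over the middle 86 mm); 0.06 kg. Origin at its centre, on its axis; its own x axis runs along the tube; both ends are alike. Green glass: a new tube, at the start lying flat on the pad; some starts have fewer of them.
- new_tube_3: Glass flowmeter sight tube, straight and rigid: 18 mm diameter glass, 110 mm long in all, with a 22 mm square, 12 mm long brass fitting at each end (the glass is free over the middle 86 mm); 0.06 kg. Origin at its centre, on its axis; its own x axis runs along the tube; both ends are alike. Green glass: a new tube, at the start lying flat on the pad; some starts have fewer of them.
- pad: Flat dark rubber pad, 130 x 250 x 4 mm, fixed. Origin at the centre of its underside, long side along its y.
- tray: Blue open scrap tray, 170 x 100 x 35 mm outside, 4 mm walls and about 4 mm floor, fixed. Origin at the centre of its underside; its long side along its x.
- blue_toolbox: Dark blue toolbox with its lid standing open, fixed to the right of the star wheel and taller than everything on the rack: keep the gripper's wide side clear of it when pushing the spokes. Origin on the bench, under it.
- centre_punch: Steel centre punch lying flat, 124 x 11 x 11 mm, a bystander. Origin at the centre of its underside.
- hex_bolt: Steel hexagon bolt lying flat, 17 x 57 x 15 mm, a bystander. Origin at the centre of its underside.

How it is judged:
By the outcome, as a careful person would: the job done as asked, in the order asked, and still so for the second after the job is handed in, with the robot touching nothing.
Of new_tube_1, new_tube_2, new_tube_3 only 2 to 3 are there at a start; the rules pass over those that are not, and their reading is None.
At some moment in a run one of new_tube_1, new_tube_2, new_tube_3 may be knocked a few centimetres aside while the robot is not near it.
Once in a run the grip may slacken for a moment while it holds something.
It also fails if it takes over 208 s, if anything falls off the work surface, if the arm or the gripper's body presses on something with over 40 N, if the wrist force passes 120 N, or if a joint passes its speed limit or range.

ROBOT

A 6-joint arm with a two-finger parallel gripper is mounted at the origin on a cart in front of the work surface, level with it; the furniture and walls round the work are solid. World frame = base frame: x ahead of the robot, y to its left, z up, the work surface at z = 0. Lengths are in mm, angles in rad, forces in N, time in s.
With the tool pointing down it reaches from about 300 to 775 mm from the base axis. Payload 14.6 kg.
Tool frame: the origin (TCP) lies between the finger pads; the fingertips stand 17 mm ahead of it and the grasp point (between the pads) lies 2 mm behind it (env.finger_overhang is the distance from the TCP to the fingertips, in mm); z points along the fingers, y is the direction in which the jaws open and shut (so a half turn about z gives the same grasp; the last joint's range is limited). The gripper opens to 94 mm and grips with 3 to 60 N. Pads are 16 mm wide; open, the fingers measure 119 mm over their backs; the gripper's body (75 mm by 177 mm) begins 78 mm behind the grasp point.
Start: joints at [-1.191, 0.3, 1.521, -0, 1.321, -0.067], TCP at [237.637, -496.002, 222.446] pointing down, gripper open.
Joint ranges: [-3.03, 3.03], [-0.79, 2.21], [0.23, 2.52], [-1.04, 4.18], [0, 3.07], [-2.55, 2.55]. Speed limits (rad/s): [2.22, 2.22, 2.57, 3.14, 3.14, 3.14].

INTERFACE

Orientations are given as a rotation vector (axis times angle).
In Python, from rig import env gives the robot as it stands.
- The arm moves only by the shell command python3 -m pendant 'ROWS' [FORCE]. ROWS is JSON, one flat list of numbers, 5 for each row, row after row: the closure, from 0 (fully open) to 1 (shut), then the shift along the tool's x, y, z in units of 0.4 m (1.0 is 0.4 m), then the turn about the tool's z in units of pi/2 rad (1.0 is pi/2 rad). In form: [jaw, dx, dy, dz, roll, jaw, dx, dy, dz, roll, ...]. A call has exactly 5 rows; each row is the pose to reach, as a shift and turn from the pose measured when the call began, along the tool's axes at that moment; what a row does not reach only later rows make up. A row lasts 1/10 s, in which the tool goes at most 50 mm and 8.59 degrees, less where a joint would pass 70% of its speed; a pose out of reach is approached as far as the arm can. A call with a number of a shift or a turn outside -1 to 1 is refused whole. A call with a gripper value outside its range is refused whole. The fingers move at their own pace and stop on an object; FORCE is the grip in N (left out, the last holds). Time passes only in rows, so rows that repeat a pose let the fingers close, or fill a call up. It gives the time, the measured TCP pose, the force and the opening at its end, in the units of the state.
- env.read_state(): the state, without advancing time (a new reading comes with each control period).
- env.grab_frame(name): name is "side" or "top"; returns the picture (420x560x3 uint8, red, green, blue); there is no depth.
- env.get_calibration(name): a dict with "fx", "fy", "cx", "cy" (pixels), "eye" and "rotation" of the camera in the world. Camera axes: x right, y up, looking along -z (the intrinsics and any distortion apply to the point x, -y, -z); pixel columns grow to the right and rows downward; lengths in mm; the calibration is good to about 2 mm. A picture is of the moment at which its call begins. get_calibration takes no time and is no camera call.
- env.close_job(): hands the job in, once; it reports no verdict.
Trained networks look in the newest picture that a camera, given by its name, has taken for a name from the list of things; names that differ only in an ending like _2 or _b are one class to them, and where a whole thing is asked for, a point or a joint stands for the part that bears it (a point fixed in the world has none). Each returns a list of dicts, best first, with "p" (0 to 1); they miss things now and then, are a little off and sometimes report something else, mostly with a low value. They report only what shows in the picture. A call takes as long as a camera call.
- env.cut_out(camera, name): "pixels" (420x560 bool, what is visible of it).
- env.place_of(camera, name): "position" ([x, y, z] in mm, in world coordinates, good to about 4 mm: a listed point, or the origin of a listed thing).
The state is a dict: "clock": time; "qpos": joint angles; "joint_velocities": joint speeds; "joint_torque": joint torques, N m; "eef_pos": TCP position; "tool_rot": TCP orientation; "contact_force": force on the tool from outside, world axes, zero at the start; "wrist_torque": the same for the moment, N m; "finger_gap": finger opening in mm.
Only numpy, scipy, OpenCV 4.12 (cv2) and the standard library are available. Lean on these libraries where they do the work, as an engineer would, in place of code of your own. Each camera call takes 0.05 s, during which the arm holds its last target. There are 200 camera calls.

## Working session

There is one attempt and no reset: what is moved stays moved. The work goes in short steps, Python scripts to look and compute and a shell command to move; the robot and the scene stay as the last step left them, time stands still between calls to the robot, and variables do not carry over. Pictures are saved under pics/ and viewed, about 12 in all and at most 16, crops included, and the job is handed in when it is done.

```bash
ls; mkdir -p pics; cat > h.py <<'E'
import numpy as np, cv2
from rig import env
from scipy.spatial.transform import Rotation as R
def snap(c,name,crop=None,scale=1):
    im=env.grab_frame(c)
    o=im[:,:,::-1]
    if crop: o=o[crop[1]:crop[3],crop[0]:crop[2]]
    if scale!=1: o=cv2.resize(o,None,fx=scale,fy=scale,interpolation=cv2.INTER_CUBIC)
    cv2.imwrite('pics/'+name+'.png',o); return im
def proj(c,P):
    k=env.get_calibration(c); p=(np.atleast_2d(P)-np.array(k['eye']))@np.array(k['rotation'])
    return np.c_[k['cx']+k['fx']*p[:,0]/-p[:,2], k['cy']+k['fy']*-p[:,1]/-p[:,2]]
def unproj(c,uv,z):
    k=env.get_calibration(c); uv=np.atleast_2d(uv).astype(float)
    d=np.c_[(uv[:,0]-k['cx'])/k['fx'],-(uv[:,1]-k['cy'])/k['fy'],-np.ones(len(uv))]@np.array(k['rotation']).T
    e=np.array(k['eye']); return e+d*((z-e[2])/d[:,2])[:,None]
def st():
    s=env.read_state(); print('t',s['clock'],'tcp',np.round(s['eef_pos'],1),'rot',np.round(s['tool_rot'],3),'F',np.round(s['contact_force'],1),'gap',s['finger_gap'],'q',np.round(s['qpos'],2)); return s
def go(xyz=None,yaw=None):
    """rows units needed to reach world xyz; prints tool shift"""
    s=env.read_state(); r=R.from_rotvec(s['tool_rot']); d=r.as_matrix().T@(np.array(xyz)-s['eef_pos'])
    print('shift units',np.round(d/400,4)); return d/400
E
python3 - <<'E'
from h import *
st(); 
for c in('top','side'):
    snap(c,c+'0'); k=env.get_calibration(c); print(c,{a:np.round(v,3) for a,v in k.items()})
for n in ['rack','clip_1','clip_4','wheel_centre','tab_1','tab_4','red_tube','kept_tube','new_tube_1','pad','tray','blue_toolbox','centre_punch','hex_bolt']:
    for c in('top','side'):
        print(n,c,[(np.round(d['position'],0).tolist(),round(d['p'],2)) for d in env.place_of(c,n)][:6])
E
```

```text
pics
t 0.0 tcp [ 237.6 -495.8  221.9] rot [-3.062 -0.696  0.   ] F [ 0.4 -0.6 -0.3] gap 94.06403549187169 q [-1.19  0.3   1.52  0.    1.32 -0.07]
top {'fx': np.float64(504.865), 'fy': np.float64(504.865), 'cx': np.float64(287.097), 'cy': np.float64(203.87), 'eye': array([ 184.481,   50.213, 1527.549]), 'rotation': array([ 0.168, -0.16 , -1.526])}
side {'fx': np.float64(433.155), 'fy': np.float64(433.155), 'cx': np.float64(278.092), 'cy': np.float64(203.967), 'eye': array([  -6.593,  771.908, 1171.533]), 'rotation': array([ 0.276, -0.833, -2.425])}
rack top [([631.0, 94.0, -1.0], 0.65), ([533.0, 215.0, 13.0], 0.48)]
rack side [([631.0, 98.0, -1.0], 0.64), ([585.0, 12.0, 45.0], 0.35)]
clip_1 top [([671.0, 180.0, 45.0], 0.76), ([615.0, 66.0, 42.0], 0.7), ([586.0, 11.0, 43.0], 0.66)]
clip_1 side [([591.0, 6.0, 48.0], 0.94), ([672.0, 179.0, 48.0], 0.93), ([616.0, 65.0, 46.0], 0.73), ([645.0, 120.0, 50.0], 0.71)]
clip_4 top [([671.0, 180.0, 45.0], 0.76), ([615.0, 66.0, 42.0], 0.7), ([586.0, 11.0, 43.0], 0.66)]
clip_4 side [([591.0, 6.0, 48.0], 0.94), ([672.0, 179.0, 48.0], 0.93), ([616.0, 
[... 787 characters left out ...]
589.0, 5.0, 47.0], 0.51), ([628.0, 96.0, 3.0], 0.43)]
new_tube_1 top [([532.0, 215.0, 11.0], 0.72), ([496.0, 154.0, 15.0], 0.6), ([455.0, 82.0, 18.0], 0.55)]
new_tube_1 side [([530.0, 216.0, 16.0], 0.75), ([460.0, 85.0, 16.0], 0.73), ([496.0, 149.0, 18.0], 0.47)]
pad top [([498.0, 158.0, -1.0], 0.72)]
pad side [([497.0, 161.0, -1.0], 0.97), ([617.0, 65.0, 45.0], 0.49)]
tray top [([613.0, 347.0, 1.0], 0.74)]
tray side [([613.0, 344.0, 2.0], 0.58), ([590.0, 3.0, 47.0], 0.4)]
blue_toolbox top []
blue_toolbox side []
centre_punch top [([626.0, 499.0, 0.0], 0.48)]
centre_punch side [([623.0, 501.0, 0.0], 0.59)]
hex_bolt top [([412.0, -40.0, 1.0], 0.37)]
hex_bolt side [([408.0, -40.0, 2.0], 0.54)]
```

View pics/top0.png

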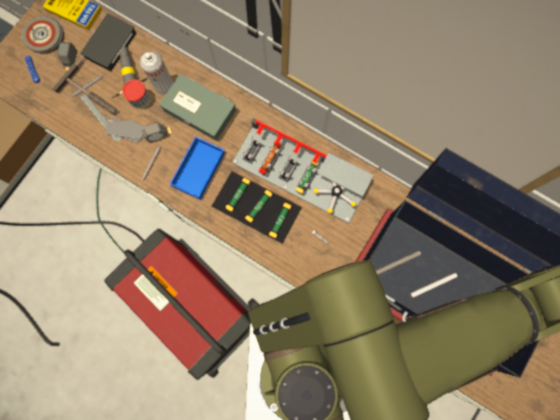

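View pics/side0.png

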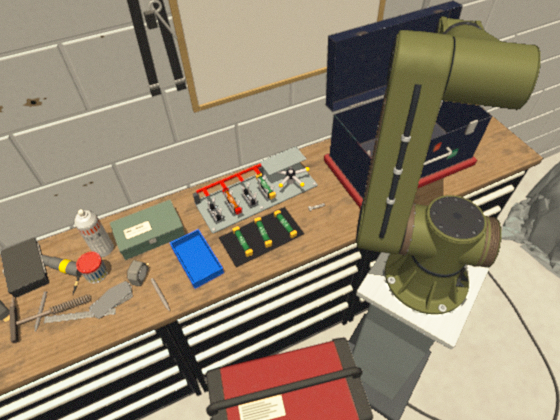

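```bash
sed -i "s/np.array(k\['rotation'\])/R.from_rotvec(k['rotation']).as_matrix()/g" h.py
cat >> h.py <<'E'
def tubes(z=15,name='new_tube_1',cams=('top','side')):
    """mask -> world pose (ends-based) of every tube seen"""
    for c in cams:
        env.grab_frame(c)
        for d in env.cut_out(c,name):
            v,u=np.nonzero(d['pixels'])
            if len(u)<25: continue
            P=unproj(c,np.c_[u,v],z)[:,:2].astype(np.float32)
            (a,b),(w,h),ang=cv2.minAreaRect(P); m=P.mean(0)
            ev,V=np.linalg.eigh(np.cov(P.T)); x=V[:,1]
            print(name,c,round(d['p'],2),'rect c',np.round([a,b]),'size',np.round([w,h]),'mean',np.round(m),'axis deg',round(np.degrees(np.arctan2(x[1],x[0])),1),'px',u.mean().round(),v.mean().round())
E
python3 - <<'E'
from h import *
from scipy.optimize import least_squares
# all network points: rack-frame -> world
C={i:(0,y) for i,y in zip((1,2,3,4),(-96,-32,32,96))}
obs=[((0,0),(631,94)),((0,0),(631,98))]
for k,L in {1:[(586,11),(591,6),(588,8),(589,5)],2:[(615,66),(616,65)],3:[(645,120),(645,122),(644,123)],4:[(671,180),(672,179),(670,180)],'w':[(545,-82),(546,-80)]}.items():
    for w in L: obs.append(((0,-196) if k=='w' else C[k],w))
A=np.array([o[0] for o in obs],float);B=np.array([o[1] for o in obs],float)
f=lambda p:((R.from_euler('z',p[2]).as_matrix()[:2,:2]@A.T).T+p[:2]-B).ravel()
s=least_squares(f,[630,94,-.45],loss='soft_l1'); print(s.x,np.degrees(s.x[2]),np.round(f(s.x).reshape(-1,2),1).tolist())
x,y,t=s.x; M=R.from_euler('z',t).as_matrix()[:2,:2]
for n,p in dict(w=(0,-196),c1=(0,-96),c2=(0,-32),c3=(0,32),c4=(0,96)).items():
    print(n,np.round(M@p+[x,y],1), 'px',proj('top',[*(M@p+[x,y]),46]).round(1))
q=0
for m in (0,1,4):
    a=np.pi+q+np.radians(72)*m; p=M@(np.array([0,-196])+62*np.array([np.cos(a),np.sin(a)]))+[x,y]; print('ball',m,[proj(c,[*p,50]).round(1).tolist() for c in('top','side')])
tubes()
tubes(name='tray',z=20)
for c in('top','side'):
    for n in('tray','blue_toolbox'):
        for d in env.cut_out(c,n)[:2]: print(c,n,round(d['p'],2),d['pixels'].sum(),np.array(np.nonzero(d['pixels'])).mean(1)[::-1])
im=cv2.imread('pics/top0.png')[110:250,160:400]; cv2.imwrite('pics/top0c.png',cv2.resize(im,None,fx=3.3,fy=3.3,interpolation=cv2.INTER_CUBIC))
E
```

```text
[ 6.30288048e+02  9.39124927e+01 -4.50033535e-01] -25.785022209957255 [[-0.7, -0.1], [-0.7, -4.1], [2.5, -3.5], [-2.5, 1.5], [0.5, -0.5], [-0.5, 2.5], [1.4, -0.9], [0.4, 0.1], [-0.8, 2.7], [-0.8, 0.7], [0.2, -0.3], [1.0, 0.4], [0.0, 1.4], [2.0, 0.4], [0.0, -0.6], [-1.0, -2.6]]
w [545.  -82.6] px [[336.4 191.1]]
c1 [588.5   7.5] px [[307. 176.]]
c2 [616.4  65.1] px [[288.4 166.5]]
c3 [644.2 122.7] px [[269.9 157.1]]
c4 [672.  180.4] px [[251.6 147.7]]
ball 0 [[[327.1, 208.6]], [[299.8, 185.0]]]
ball 1 [[[351.2, 205.2]], [[307.8, 170.5]]]
ball 4 [[[316.2, 187.3]], [[278.6, 183.4]]]
new_tube_1 top 0.68 rect c [457.  85.] size [ 23. 111.] mean [457.  84.] axis deg 156.4 px 280.0 219.0
new_tube_1 top 0.62 rect c [532. 217.] size [ 21. 112.] mean [532. 216.] axis deg 151.6 px 238.0 194.0
new_tube_1 top 0.5 rect c [498. 151.] size [ 21. 109.] mean [498. 151.] axis deg 145.9 px 259.0 205.0
new_tube_1 top 0.26 rect c [622.  25.] size [416. 174.] mean [616.  15.] axis deg 64.9 px 305.0 170.0
new_tube_1 side 0.77 rect c [532. 216.] size [ 21. 116.] mean [532. 216.] axis deg 151.6 px 242.0 240.0
new_tube_1 side 0.71 rect c [625.   4.] size [441. 208.] mean [622.  16.] axis deg 69.6 px 256.0 189.0
new_tube_1 side 0.59 rect c [456.  83.] size [ 23. 115.] mean [455.  84.] axis deg 156.5 px 286.0 223.0
tray top 0.66 rect c [612. 344.] size [112. 180.] mean [612. 345.] axis deg 158.3 px 198.0 167.0
tray top 0.19 rect c [651. 124.] size [ 25. 112.] mean [649. 125.] axis deg 154.2 px 269.0 158.0
tray side 0.58 rect c [612. 344.] size [105. 190.] mean [608. 346.] axis deg 155.5 px 197.0 257.0
top tray 0.66 1915 [198.04386423 166.86057441]
top tray 0.19 210 [269.47142857 158.2       ]
side tray 0.58 1742 [197.00229621 257.40241102]
side blue_toolbox 0.33 4992 [254.75961538 189.29967949]
```

View pics/top0c.png

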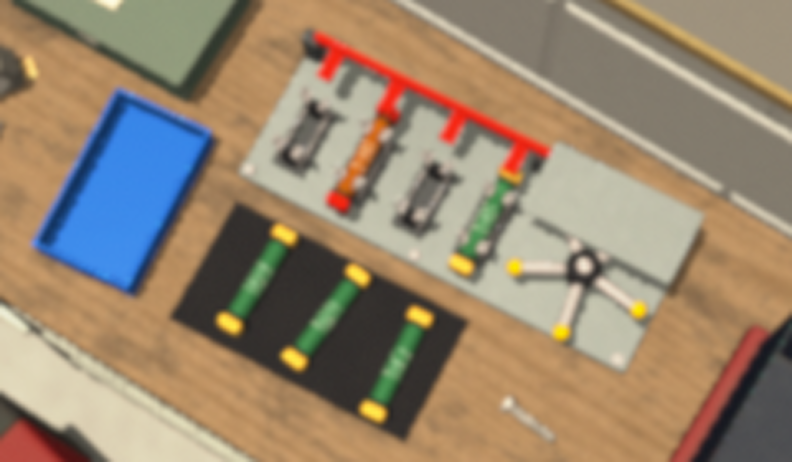

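```bash
cat >> h.py <<'E'
RX=np.array([630.3,93.9]); TH=-.4500; M=R.from_euler('z',TH).as_matrix()[:2,:2]
def r2w(p): return M@np.array(p[:2])+RX
def w2r(p): return M.T@(np.array(p[:2])-RX)
def yaw(s): 
    m=R.from_rotvec(s['tool_rot']).as_matrix(); return np.degrees(np.arctan2(m[1,1],m[0,1]))  # tool y heading
def rel(p,z=None,s=None):
    s=s or env.read_state(); w=[*p[:2],p[2]]; d=R.from_rotvec(s['tool_rot']).as_matrix().T@(np.array(w)-s['eef_pos']); return np.round(d/400,4).tolist()
def pusher(a,r=42,sgn=1,gap=0):
    a=np.radians(a);u=np.array([np.cos(a),np.sin(a)]);n=sgn*np.array([-u[1],u[0]])
    return r*u-n*(5.5+8*abs(n[1])+12.5*abs(n[0])+gap)   # rel wheel centre, rack frame
E
python3 - <<'E'
from h import *
for z in(0,100,200): print(z,unproj('top',[(366,249),(390,210),(408,318),(440,152)],z).round(0)[:,:2].tolist())
s=st(); print('yaw',yaw(s),'tip px',proj('top',[s['eef_pos']]))
print('toolx', R.from_rotvec(s['tool_rot']).as_matrix().round(3).tolist())
for P in [(330,-300,240),(400,-100,240)]: print(P,rel(P))
for g in [(180,10),(180,0),(200,0),(215,0),(235,0),(163,8),(163,0)]: p=pusher(g[0],gap=g[1]); print(g,p.round(1),r2w(p+[0,-196]).round(1))
# q from yellow balls
im=cv2.cvtColor(cv2.imread('pics/top0.png'),cv2.COLOR_BGR2HSV); m=cv2.inRange(im,(22,150,150),(35,255,255)); m[:,:310]=0;m[:, 365:]=0;m[:180]=0;m[225:]=0
n,l,S,c=cv2.connectedComponentsWithStats(m); 
for i in range(1,n): 
    w=unproj('top',[c[i]],52)[0][:2]; r=w2r(w)-[0,-196]; print(c[i].round(1),S[i,4],r.round(1),np.degrees(np.arctan2(r[1],r[0])))
E
```

```text
0 [[379.0, -180.0], [502.0, -253.0], [179.0, -305.0], [696.0, -412.0]]
100 [[366.0, -165.0], [482.0, -233.0], [180.0, -282.0], [662.0, -381.0]]
200 [[353.0, -150.0], [461.0, -213.0], [180.0, -258.0], [629.0, -351.0]]
t 2.1 tcp [ 237.6 -496.   222.4] rot [-3.063 -0.696  0.   ] F [ 0.2 -0.5 -0.1] gap 94.05341588433097 q [-1.19  0.3   1.52 -0.    1.32 -0.07]
yaw -64.40236424758821 tip px [[503.5094508  298.54350223]]
toolx [[0.902, 0.432, -0.0], [0.432, -0.902, 0.0], [0.0, -0.0, -1.0]]
(330, -300, 240) [0.42, -0.3422, -0.0439]
(400, -100, 240) [0.7938, -0.7175, -0.0439]
(180, 10) [-42.   23.5] [517.4 -43.2]
(180, 0) [-42.   13.5] [513.1 -52.2]
(200, 0) [-45.4   1.9] [505.  -61.2]
(215, 0) [-45.4  -8.3] [500.5 -70.3]
(235, 0) [-40.7 -22.7] [498.5 -85.3]
(163, 8) [-32.9  36. ] [531.1 -35.9]
(163, 0) [-35.3  28.4] [525.6 -41.7]
[315.4 190.6] 13 [-30.   56.2] 118.05668390000575
[353.2 203.6] 14 [-12.5 -62. ] -101.39863349776815
[329.5 210.5] 16 [-64.4  -8.9] -172.12091848269506
```

```bash
python3 -m pendant '[0.5,0,0,-0.25,-0.43, 1,0,0,-0.25,-0.43, 1,0,0,-0.25,-0.43, 1,0,0,-0.25,-0.43, 1,0,0,-0.25,-0.43]' 15
python3 - <<'E'
from h import *
s=st(); print(yaw(s)); 
for P in [(330,-250,320),(440,-60,320),(517,-40,320)]: print(P,rel(P))
E
```

```text
clock: 2.6
eef_pos: [237.6, -496.0, 322.7]
tool_rot: [2.655, 1.679, -0.0]
contact_force: [-0.4, 1.1, -0.3]
finger_gap: 57.3
t 2.6 tcp [ 237.6 -496.   322.7] rot [ 2.655  1.679 -0.   ] F [-0.4  1.1 -0.3] gap 57.26102736704805 q [-1.19  0.24  1.36 -0.    1.54 -0.75]
-25.36764435810872
(330, -250, 320) [0.6546, -0.0548, 0.0065]
(440, -60, 320) [1.2017, -0.0098, 0.0064]
(517, -40, 320) [1.3293, 0.1427, 0.0064]
```

```bash
python3 -m pendant '[1,0.6,-0.05,0,0.005, 1,0.6,-0.05,0,0.005, 1,0.6,-0.05,0,0.005, 1,0.6,-0.05,0,0.005, 1,0.6,-0.05,0,0.005]' 15
python3 -m pendant '[1,0.6,0.04,0,0, 1,0.6,0.04,0,0, 1,0.6,0.04,0,0, 1,0.6,0.04,0,0, 1,0.6,0.04,0,0]'
python3 - <<'E'
from h import *
s=st(); print(yaw(s)); 
p=r2w(pusher(180,gap=14)+[0,-196]); print(rel((*p,150)),rel((*p,47)))
E
```

```text
clock: 3.1
eef_pos: [322.7, -268.4, 322.8]
tool_rot: [2.66, 1.669, 0.0]
contact_force: [0.3, 0.1, 0.6]
finger_gap: 17.6
clock: 3.6
eef_pos: [442.2, -56.9, 323.0]
tool_rot: [2.659, 1.67, 0.001]
contact_force: [0.4, -0.7, 1.0]
finger_gap: 0.1
t 3.6 tcp [442.2 -56.9 323. ] rot [2.659e+00 1.670e+00 1.000e-03] F [ 0.4 -0.7  1. ] gap 0.07540315125247027 q [-0.21 -0.    1.63 -0.    1.51  0.24]
-25.75630565186972
[0.1227, 0.1538, 0.4328] [0.1228, 0.1534, 0.6903]
```

```bash
python3 -m pendant '[1,0.123,0.153,0.2,0, 1,0.123,0.153,0.4,0, 1,0.123,0.153,0.5,0, 1,0.123,0.153,0.5,0, 1,0.123,0.153,0.5,0]'
python3 -m pendant '[1,0,0,0.1,0, 1,0,0,0.19,0, 1,0,0,0.19,0, 1,0,0,0.19,0, 1,0,0,0.19,0]'
python3 - <<'E'
from h import *
s=st(); print(yaw(s)); 
for a in (188,200,212,224,236):
    p=r2w(pusher(a)+[0,-196]); print(a,rel((*p,47)))
E
```

```text
clock: 4.1
eef_pos: [517.8, -38.8, 118.7]
tool_rot: [-2.659, -1.67, 0.005]
contact_force: [0.6, -0.4, 0.5]
finger_gap: 0.9
clock: 4.6
eef_pos: [518.6, -39.0, 44.9]
tool_rot: [-2.66, -1.671, 0.002]
contact_force: [-0.6, 0.7, -0.1]
finger_gap: 0.4
t 4.6 tcp [518.6 -39.   44.9] rot [-2.660e+00 -1.671e+00  2.000e-03] F [-0.6  0.7 -0.1] gap 0.38312474209897734 q [-0.15  0.46  1.76 -0.    0.92  0.3 ]
-25.738828819860608
188 [-0.0466, -0.0024, -0.0053]
200 [-0.0648, -0.0066, -0.0053]
212 [-0.085, -0.0073, -0.0053]
224 [-0.1066, -0.0033, -0.0053]
236 [-0.1281, 0.0059, -0.0053]
```

```bash
python3 -m pendant '[1,-0.025,-0.001,-0.005,0, 1,-0.045,-0.002,-0.005,0, 1,-0.055,-0.005,-0.005,0, 1,-0.065,-0.0066,-0.005,0, 1,-0.075,-0.007,-0.005,0]'
python3 -m pendant '[1,-0.01,0,0,0, 1,-0.02,0.001,0,0, 1,-0.031,0.003,0,0, 1,-0.042,0.007,0,0, 1,-0.053,0.0125,0,0]'
python3 - <<'E'
from h import *
s=st(); print(w2r(s['eef_pos'])-[0,-196])
im=snap('top','push1',(240,110,400,230),4)
E
```

```text
clock: 5.1
eef_pos: [503.5, -65.0, 47.7]
tool_rot: [2.66, 1.67, 0.001]
contact_force: [4.0, 4.5, 0.8]
finger_gap: 0.6
clock: 5.6
eef_pos: [498.6, -86.5, 48.0]
tool_rot: [2.66, 1.67, 0.002]
contact_force: [1.2, 5.7, 1.3]
finger_gap: 0.7
t 5.6 tcp [498.6 -86.5  48. ] rot [2.66e+00 1.67e+00 2.00e-03] F [1.2 5.7 1.3] gap 0.6771412556598148 q [-0.24  0.43  1.8   0.    0.91  0.2 ]
[-40.11839298 -23.74239125]
```

View pics/push1.png

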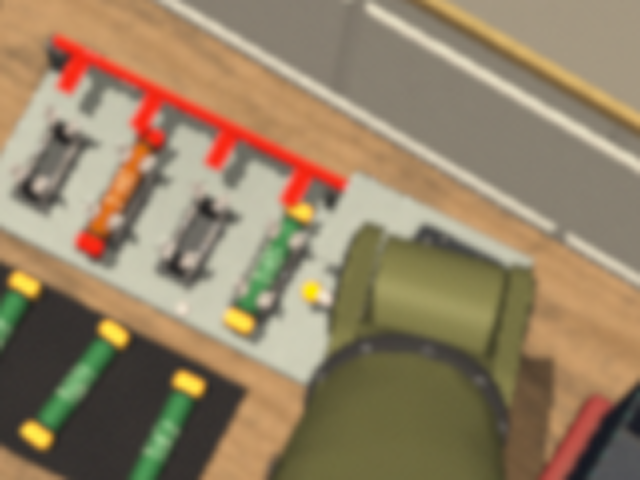

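```bash
python3 - <<'E'
from h import *
s=st()
e=r2w(pusher(163,gap=10)+[0,-196]); print('entry up',rel((*e,100)),'dn',rel((*e,48)))
p0=pusher(163,gap=10); 
for a in range(163,241,8): d=pusher(a)-p0; print(a,np.round(d[::-1]/400,4))
E
```

```text
t 5.65 tcp [498.6 -87.2  48. ] rot [2.660e+00 1.669e+00 2.000e-03] F [-1.9  1.6  0.9] gap 0.3574510182353973 q [-0.25  0.43  1.8   0.    0.91  0.2 ]
entry up [0.1557, 0.019, -0.1299] dn [0.1557, 0.0188, 0.0001]
163 [-0.0239 -0.0073]
171 [-0.0404 -0.0169]
179 [-0.0587 -0.0236]
187 [-0.0704 -0.028 ]
195 [-0.0822 -0.0313]
203 [-0.095  -0.0332]
211 [-0.1086 -0.0334]
219 [-0.1228 -0.0316]
227 [-0.1373 -0.0275]
235 [-0.1516 -0.021 ]
```

```bash
python3 -m pendant '[1,0.02,0,0,0, 1,0.025,0,-0.125,0, 1,0.155,0.019,-0.13,0, 1,0.155,0.019,-0.13,0, 1,0.155,0.019,-0.13,0]'
python3 -m pendant '[1,0,0,0.07,0, 1,0,0,0.13,0, 1,0,0,0.13,0, 1,-0.024,-0.0073,0.13,0, 1,-0.04,-0.017,0.13,0]'
python3 -m pendant '[1,-0.018,-0.0067,0,0, 1,-0.03,-0.011,0,0, 1,-0.042,-0.0145,0,0, 1,-0.0545,-0.0163,0,0, 1,-0.068,-0.0165,0,0]'
python3 -m pendant '[1,-0.014,0.0018,0,0, 1,-0.028,0.006,0,0, 1,-0.043,0.0125,0,0, 1,-0.043,0.0125,0,0, 1,-0.043,0.0125,0,0]'
python3 - <<'E'
from h import *
s=st(); print(w2r(s['eef_pos'])-[0,-196])
e=r2w(pusher(163,gap=10)+[0,-196]); print('entry up',rel((*e,100)),'dn',rel((*e,48)))
env.grab_frame('top')
for d in env.place_of('top','tab_1'): w=w2r(d['position']); print(round(d['p'],2),w.round(),)
E
```

```text
clock: 6.15
eef_pos: [532.4, -33.7, 99.8]
tool_rot: [2.659, 1.672, 0.001]
contact_force: [0.3, -0.3, -0.3]
finger_gap: 0.6
clock: 6.65
eef_pos: [519.5, -46.1, 48.9]
tool_rot: [2.658, 1.67, 0.004]
contact_force: [4.2, 2.3, -0.9]
finger_gap: 0.5
clock: 7.15
eef_pos: [502.0, -68.1, 50.0]
tool_rot: [2.657, 1.67, 0.007]
contact_force: [2.7, 4.1, 0.5]
finger_gap: 0.7
clock: 7.65
eef_pos: [498.8, -86.1, 50.5]
tool_rot: [2.657, 1.669, 0.007]
contact_force: [-0.2, -0.3, 0.7]
finger_gap: 0.2
t 7.65 tcp [498.8 -86.1  50.5] rot [2.657 1.669 0.007] F [-0.2 -0.3  0.7] gap 0.22123909090282193 q [-0.24  0.42  1.8   0.    0.91  0.21]
[-40.12885626 -23.28191859]
entry up [0.1532, 0.0203, -0.1234] dn [0.153, 0.0196, 0.0066]
0.87 [ 53. 121.]
0.71 [ 52. -75.]
```

```bash
python3 -m pendant '[1,0.02,0,0,0, 1,0.025,0,-0.12,0, 1,0.153,0.02,-0.122,0, 1,0.153,0.02,-0.122,0, 1,0.153,0.02,-0.122,0]'
python3 -m pendant '[1,0,0,0.07,0, 1,0,0,0.13,0, 1,0,0,0.13,0, 1,-0.024,-0.0073,0.13,0, 1,-0.04,-0.017,0.13,0]'
python3 -m pendant '[1,-0.018,-0.0067,0,0, 1,-0.03,-0.011,0,0, 1,-0.042,-0.0145,0,0, 1,-0.0545,-0.0163,0,0, 1,-0.068,-0.0165,0,0]'
python3 -m pendant '[1,-0.014,0.0018,0,0, 1,-0.028,0.006,0,0, 1,-0.043,0.0125,0,0, 1,-0.043,0.0125,0,0, 1,-0.043,0.0125,0,0]'
python3 - <<'E'
from h import *
s=st(); print(w2r(s['eef_pos'])-[0,-196])
e=r2w(pusher(163,gap=10)+[0,-196]); print('entry up',rel((*e,100)),'dn',rel((*e,48)))
env.grab_frame('top')
for d in env.place_of('top','tab_1'): w=w2r(d['position']); print(round(d['p'],2),w.round(),)
p0=pusher(163,gap=10); 
for a in range(163,195,4): d=pusher(a)-p0; print(a,np.round(d[::-1]/400,4))
E
```

```text
clock: 8.25
eef_pos: [532.6, -33.0, 99.0]
tool_rot: [2.655, 1.672, 0.007]
contact_force: [-0.2, -0.3, -0.3]
finger_gap: 0.3
clock: 8.75
eef_pos: [519.9, -45.4, 48.0]
tool_rot: [2.655, 1.671, 0.009]
contact_force: [3.0, 0.7, -1.1]
finger_gap: 0.4
clock: 9.25
eef_pos: [502.5, -67.3, 49.0]
tool_rot: [2.654, 1.67, 0.012]
contact_force: [3.0, 5.1, 0.1]
finger_gap: 0.4
clock: 9.75
eef_pos: [499.3, -85.3, 49.4]
tool_rot: [2.654, 1.669, 0.012]
contact_force: [-0.7, -0.3, 0.2]
finger_gap: 0.4
t 9.75 tcp [499.3 -85.3  49.4] rot [2.654 1.669 0.012] F [-0.7 -0.3  0.2] gap 0.38200773482741535 q [-0.24  0.42  1.81  0.    0.9   0.2 ]
[-40.00218499 -22.31870917]
entry up [0.1509, 0.0207, -0.1258] dn [0.1505, 0.0195, 0.0042]
0.85 [ 48. -66.]
0.65 [ 53. 126.]
0.63 [-140.   66.]
163 [-0.0239 -0.0073]
167 [-0.0319 -0.0124]
171 [-0.0404 -0.0169]
175 [-0.0494 -0.0206]
179 [-0.0587 -0.0236]
183 [-0.065  -0.0259]
187 [-0.0704 -0.028 ]
191 [-0.0762 -0.0298]
```

```bash
python3 -m pendant '[1,0.02,0,0,0, 1,0.025,0,-0.12,0, 1,0.151,0.02,-0.124,0, 1,0.151,0.02,-0.124,0, 1,0.151,0.02,-0.124,0]'
python3 -m pendant '[1,0,0,0.07,0, 1,0,0,0.13,0, 1,0,0,0.13,0, 1,-0.024,-0.0073,0.13,0, 1,-0.032,-0.0124,0.13,0]'
python3 -m pendant '[1,-0.0085,-0.0045,0,0, 1,-0.0175,-0.008,0,0, 1,-0.0245,-0.0105,0,0, 1,-0.0245,-0.0105,0,0, 1,-0.0245,-0.0105,0,0]'
python3 - <<'E'
from h import *
s=st(); print(w2r(s['eef_pos'])-[0,-196], pusher(178))
E
python3 -m pendant '[1,0.025,0,0,0, 1,0.03,0,-0.125,0, 1,0.03,0,-0.25,0, 1,0.03,-0.1,-0.35,0, 1,0.03,-0.2,-0.4,0]'
python3 -m pendant '[0.4,0,-0.1,0,0.2, 0.4,0.1,-0.2,0,0.4, 0.4,0.2,-0.3,0,0.6, 0.4,0.3,-0.3,0,0.6, 0.4,0.3,-0.3,0,0.6]'
python3 - <<'E'
from h import *
s=st(); print('yaw',yaw(s))
snap('top','open1',(230,110,390,230),4)
for d in env.place_of('top','tab_1'): w=w2r(d['position']); print(round(d['p'],2),w.round(),)
for c in('top','side'):
  if c=='side': env.grab_frame(c)
  for d in env.place_of(c,'red_tube'): print(round(d['p'],2),w2r(d['position']).round())
E
```

```text
clock: 10.35
eef_pos: [532.4, -32.9, 98.9]
tool_rot: [2.652, 1.673, 0.012]
contact_force: [0.5, 0.1, -0.5]
finger_gap: 0.5
clock: 10.85
eef_pos: [522.8, -43.2, 47.8]
tool_rot: [2.652, 1.671, 0.014]
contact_force: [3.5, 1.7, -1.0]
finger_gap: 0.5
clock: 11.35
eef_pos: [514.6, -50.4, 47.7]
tool_rot: [2.652, 1.671, 0.013]
contact_force: [-0.5, -0.2, -0.2]
finger_gap: 0.7
t 11.35 tcp [514.6 -50.4  47.7] rot [2.652 1.671 0.013] F [-0.5 -0.2 -0.2] gap 0.6829318025791856 q [-0.17  0.44  1.78  0.    0.91  0.28]
[-41.4302009  15.7339142] [-41.48821692  15.38866257]
clock: 11.85
eef_pos: [446.7, -4.6, 208.6]
tool_rot: [2.651, 1.67, 0.015]
contact_force: [-0.5, 1.1, -0.5]
finger_gap: 0.6
clock: 12.35
eef_pos: [389.9, 158.1, 207.9]
tool_rot: [3.056, 0.709, 0.019]
contact_force: [1.1, -0.5, -0.6]
finger_gap: 37.1
t 12.35 tcp [389.9 158.1 207.9] rot [3.056 0.709 0.019] F [ 1.1 -0.5 -0.6] gap 37.06527394228042 q [ 0.3   0.01  1.89 -0.01  1.23  1.42]
yaw -63.86857010091963
0.85 [ 56. 131.]
0.59 [ 51. -65.]
0.32 [-152.  -87.]
0.7 [ -2. -93.]
0.63 [ 1. 30.]
0.51 [ 45. 127.]
```

View pics/open1.png

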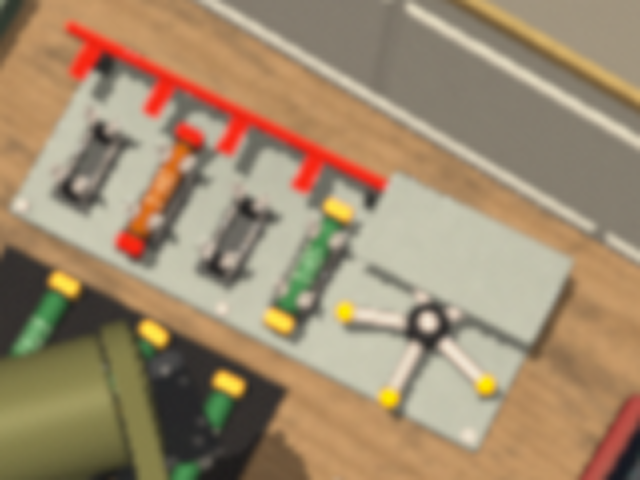

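```bash
cat >> h.py <<'E'
from scipy.optimize import least_squares
def wheelq(cam='top',h=None,im=None):
    im=env.grab_frame(cam) if im is None else im
    hs=cv2.cvtColor(np.ascontiguousarray(im[:,:,::-1]),cv2.COLOR_BGR2HSV); m=cv2.inRange(hs,(20,110,110),(38,255,255))
    c0=proj(cam,[*r2w((0,-196)),50])[0]; n,l,S,c=cv2.connectedComponentsWithStats(m); P=[]
    for i in range(1,n):
        if S[i,4]>=5:
            w=unproj(cam,[c[i]],51)[0]; r=w2r(w)-[0,-196]
            if 45<np.hypot(*r)<78 and r[0]<25 and abs(r[1])<70: P.append(r)
    P=np.array(P)
    def f(p):
        out=[]
        for b in P:
            a=p[0]+np.radians(72)*np.arange(5); q=np.c_[p[1]+62*np.cos(a),p[2]+62*np.sin(a)]-b
            out+=list(q[np.argmin((q**2).sum(1))])
        return np.r_[out,np.array(p[1:])*.1]
    best=min((least_squares(f,[a,0,0]) for a in np.radians(180+np.arange(-36,36,9))),key=lambda s:s.cost)
    print(cam,'balls',P.round(1).tolist(),'spoke deg (mod72)',round(np.degrees(best.x[0])-180,1),'centre',best.x[1:].round(1),'cost',round(best.cost,2))
def tabq(cam='top',im=None):
    im=env.grab_frame(cam) if im is None else im
    hs=cv2.cvtColor(np.ascontiguousarray(im[:,:,::-1]),cv2.COLOR_BGR2HSV); m=cv2.inRange(hs,(0,170,100),(6,255,255))|cv2.inRange(hs,(174,170,100),(180,255,255))
    v,u=np.nonzero(m); r=(M.T@(unproj(cam,np.c_[u,v],68)[:,:2]-RX).T).T
    k=(r[:,0]>48)&(r[:,0]<62)&(abs(r[:,1])<150); y=np.sort(r[k,1]); z=np.exp(2j*np.pi*y/64).mean()
    print(cam,'tab y phase (shut=32 mod 64, open=0):',round((np.angle(z)*64/2/np.pi)%64,1),len(y))
E
python3 - <<'E'
from h import *
i0={c:cv2.imread(f'pics/{c}0.png')[:,:,::-1] for c in('top','side')}
for c in i0: wheelq(c,im=i0[c]); wheelq(c); tabq(c,i0[c]); tabq(c)
E
```

```text
top balls [[-29.5, 56.1], [-12.4, -61.8], [-64.3, -9.5]] spoke deg (mod72) 8.3 centre [-2.3 -0.2] cost 0.76
top balls [[-21.3, 59.5], [-21.8, -59.4], [-64.3, -0.3]] spoke deg (mod72) -0.1 centre [-2.3 -0.1] cost 0.36
top tab y phase (shut=32 mod 64, open=0): 33.3 68
top tab y phase (shut=32 mod 64, open=0): 0.7 70
side balls [[-11.0, -61.7], [-28.8, 57.2], [-62.3, -8.1]] spoke deg (mod72) -63.6 centre [-1.   0.7] cost 1.48
side balls [[-22.5, 61.9]] spoke deg (mod72) 2.0 centre [-1.3  3.6] cost 0.07
side tab y phase (shut=32 mod 64, open=0): 34.6 50
side tab y phase (shut=32 mod 64, open=0): 2.1 55
```

```bash
python3 -m pendant '[0.47,0,0,0,-0.09, 0.47,0,0,0,-0.19, 0.47,0,0,0,-0.28, 0.47,0,0,0,-0.38, 0.47,0,0,0,-0.47]'
python3 -m pendant '[0.47,0,0,0,-0.09, 0.47,0,0,0,-0.19, 0.47,0,0,0,-0.28, 0.47,0,0,0,-0.38, 0.47,0,0,0,-0.47]'
python3 -m pendant '[0.47,0,0,0,-0.09, 0.47,0,0,0,-0.19, 0.47,0,0,0,-0.28, 0.47,0,0,0,-0.38, 0.47,0,0,0,-0.47]'
python3 - <<'E'
from h import *
s=st(); print('yaw',yaw(s)); print(rel((*r2w((0,32)),120)))
E
```

```text
clock: 13.3
eef_pos: [390.5, 154.2, 207.7]
tool_rot: [2.582, 1.774, 0.015]
contact_force: [0.9, 0.0, 0.3]
finger_gap: 49.7
clock: 13.8
eef_pos: [390.6, 153.7, 207.8]
tool_rot: [1.758, 2.59, 0.009]
contact_force: [0.3, -1.0, -0.8]
finger_gap: 49.7
clock: 14.3
eef_pos: [390.7, 153.2, 207.8]
tool_rot: [0.696, 3.05, 0.002]
contact_force: [-0.5, 0.5, 0.2]
finger_gap: 49.9
t 14.3 tcp [390.7 153.2 207.8] rot [6.96e-01 3.05e+00 2.00e-03] F [-0.5  0.5  0.2] gap 49.85218063042912 q [ 0.29  0.01  1.89 -0.01  1.23 -0.83]
yaw 64.28759015842954
[-0.6014, 0.2054, 0.2279]
```

```bash
python3 -m pendant '[0.47,-0.12,0.04,0.04,0, 0.47,-0.24,0.08,0.08,0, 0.47,-0.36,0.12,0.13,0, 0.47,-0.48,0.16,0.18,0, 0.47,-0.601,0.205,0.228,0]'
python3 -m pendant '[0.47,0,0,0,0, 0.47,0,0,0,0, 0.47,0,0,0,0, 0.47,0,0,0,0, 0.47,0,0,0,0]'
python3 - <<'E'
from h import *
s=st(); print('yaw',yaw(s)); print(rel((*r2w((0,32)),52)))
tubes(46,'red_tube')
E
```

```text
clock: 14.8
eef_pos: [626.9, 123.2, 125.7]
tool_rot: [0.697, 3.05, 0.002]
contact_force: [-0.2, 0.4, 1.4]
finger_gap: 50.0
clock: 15.3
eef_pos: [626.7, 123.5, 127.3]
tool_rot: [0.695, 3.049, 0.003]
contact_force: [0.9, 0.2, -0.0]
finger_gap: 50.0
t 15.3 tcp [626.7 123.5 127.3] rot [6.950e-01 3.049e+00 3.000e-03] F [ 0.9  0.2 -0. ] gap 50.02762575408829 q [ 0.14  0.57  1.36 -0.    1.19 -0.98]
yaw 64.30244168075266
[-0.0378, 0.0163, 0.189]
red_tube top 0.24 rect c [614. 485.] size [ 14. 102.] mean [614. 485.] axis deg 158.3 px 151.0 162.0
```

```bash
python3 -m pendant '[0.47,-0.038,0.016,0.06,0, 0.47,-0.038,0.016,0.12,0, 0.47,-0.038,0.016,0.16,0, 0.47,-0.038,0.016,0.185,0, 0.47,-0.038,0.016,0.187,0]'
python3 -m pendant '[0.7,0,0,0,0, 0.85,0,0,0,0, 1,0,0,0,0, 1,0,0,0,0, 1,0,0,0,0]' 15
python3 - <<'E'
from h import *
s=st(); print('yaw',yaw(s)); print(rel((*r2w((0,32)),52)))
E
```

```text
clock: 16.0
eef_pos: [643.7, 122.4, 50.7]
tool_rot: [0.696, 3.051, 0.001]
contact_force: [0.1, 0.2, 0.0]
finger_gap: 49.8
clock: 16.5
eef_pos: [644.0, 122.5, 51.3]
tool_rot: [0.696, 3.051, 0.002]
contact_force: [-0.5, 0.2, 1.9]
finger_gap: 17.4
t 16.5 tcp [644.  122.5  51.3] rot [6.960e-01 3.051e+00 2.000e-03] F [-0.5  0.2  1.9] gap 17.37844627481257 q [ 0.13  0.7   1.35 -0.    1.08 -0.99]
yaw 64.28916794612738
[-0.0004, 0.0008, -0.0018]
```

```bash
python3 -m pendant '[1,0,0,-0.01,0, 1,0,0,-0.02,0, 1,0,0,-0.03,0, 1,0,0,-0.05,0, 1,0,0,-0.08,0]' 16
python3 -m pendant '[1,0,0,-0.06,0, 1,0,0,-0.12,0, 1,0,0,-0.17,0, 1,0,0,-0.2,0, 1,0,0,-0.2,0]' 
python3 - <<'E'
from h import *
s=st(); print('yaw',yaw(s)); print(rel((612,345,120)))
snap('side','lift1',(150,130,350,300),4)
E
```

```text
clock: 17.0
eef_pos: [643.6, 122.4, 84.1]
tool_rot: [0.696, 3.051, 0.001]
contact_force: [-0.4, -0.5, -0.3]
finger_gap: 17.4
clock: 17.5
eef_pos: [643.2, 122.5, 166.5]
tool_rot: [0.696, 3.047, 0.003]
contact_force: [0.2, 0.7, -0.7]
finger_gap: 17.2
t 17.5 tcp [643.2 122.5 166.5] rot [6.960e-01 3.047e+00 3.000e-03] F [ 0.2  0.7 -0.7] gap 17.24004083208338 q [ 0.13  0.57  1.27 -0.    1.29 -0.99]
yaw 64.28170464538329
[0.3135, 0.4666, 0.1142]
```

View pics/lift1.png

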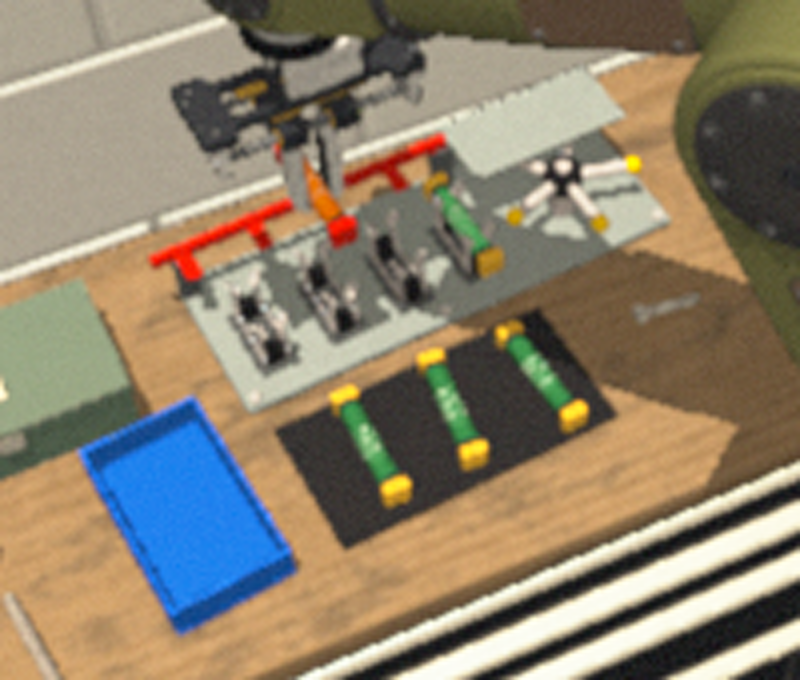

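```bash
python3 -m pendant '[1,0.06,0.09,0.01,0, 1,0.12,0.18,0.03,0, 1,0.18,0.27,0.05,0, 1,0.25,0.37,0.08,0, 1,0.313,0.467,0.112,0]'
python3 -m pendant '[1,0,0,0.0,0, 1,0,0,0,0, 1,0,0,0,0, 1,0,0,0,0, 1,0,0,0,0]' 
python3 - <<'E'
from h import *
s=st(); print('yaw',yaw(s)); print(rel((612,345,25)))
E
```

```text
clock: 18.05
eef_pos: [610.7, 346.6, 117.5]
tool_rot: [0.696, 3.05, 0.0]
contact_force: [0.7, 0.1, -0.7]
finger_gap: 17.4
clock: 18.55
eef_pos: [611.2, 345.5, 118.0]
tool_rot: [0.699, 3.049, 0.001]
contact_force: [-0.5, 0.3, -0.7]
finger_gap: 17.4
t 18.55 tcp [611.2 345.5 118. ] rot [6.990e-01 3.049e+00 1.000e-03] F [-0.5  0.3 -0.7] gap 17.444953566677714 q [ 0.47  0.73  1.13 -0.01  1.27 -0.65]
yaw 64.18954282476922
[0.0007, -0.0011, 0.2326]
```

```bash
python3 -m pendant '[1,0,0,0.1,0, 1,0,0,0.18,0, 1,0,0,0.22,0, 1,0,0,0.234,0, 1,0,0,0.236,0]'
python3 -m pendant '[1,0,0,0,0, 0.7,0,0,0,0, 0.6,0,0,0,0, 0.6,0,0,0,0, 0.6,0,0,0,0]' 
python3 -m pendant '[0.6,0,0,-0.08,0, 0.6,0,0,-0.18,0, 0.6,0,0,-0.3,0, 0.6,0.1,0,-0.35,0, 0.6,0.2,0,-0.4,0]' 
python3 -m pendant '[0.6,0.1,0.1,0,0, 0.6,0.2,0.2,0,0, 0.6,0.2,0.2,0,0, 0.6,0.2,0.2,0,0, 0.6,0.2,0.2,0,0]' 
python3 - <<'E'
from h import *
s=st(); tubes()
snap('top','tray1',(150,110,390,250),3.3)
E
```

```text
clock: 19.05
eef_pos: [612.8, 345.2, 24.2]
tool_rot: [0.699, 3.049, 0.001]
contact_force: [0.2, 0.4, -0.9]
finger_gap: 17.5
clock: 19.55
eef_pos: [612.9, 345.3, 24.5]
tool_rot: [0.699, 3.049, 0.002]
contact_force: [-0.1, -1.0, 1.0]
finger_gap: 37.8
clock: 20.05
eef_pos: [538.3, 380.4, 184.9]
tool_rot: [0.701, 3.047, 0.004]
contact_force: [0.4, 0.9, -0.2]
finger_gap: 37.5
clock: 20.55
eef_pos: [501.8, 486.3, 184.0]
tool_rot: [0.702, 3.047, 0.003]
contact_force: [0.3, 0.8, -0.1]
finger_gap: 37.7
t 20.55 tcp [501.8 486.3 184. ] rot [7.020e-01 3.047e+00 3.000e-03] F [ 0.3  0.8 -0.1] gap 37.7104745007202 q [ 0.72  0.66  1.08 -0.01  1.39 -0.39]
new_tube_1 top 0.73 rect c [532. 215.] size [ 24. 110.] mean [533. 215.] axis deg 152.0 px 238.0 194.0
new_tube_1 top 0.7 rect c [498. 152.] size [ 28. 114.] mean [497. 151.] axis deg 145.9 px 259.0 206.0
new_tube_1 top 0.62 rect c [456.  84.] size [ 19. 110.] mean [456.  84.] axis deg 156.8 px 280.0 220.0
new_tube_1 side 0.58 rect c [469. 169.] size [20. 47.] mean [468. 170.] axis deg 146.4 px 267.0 240.0
```

View pics/tray1.png

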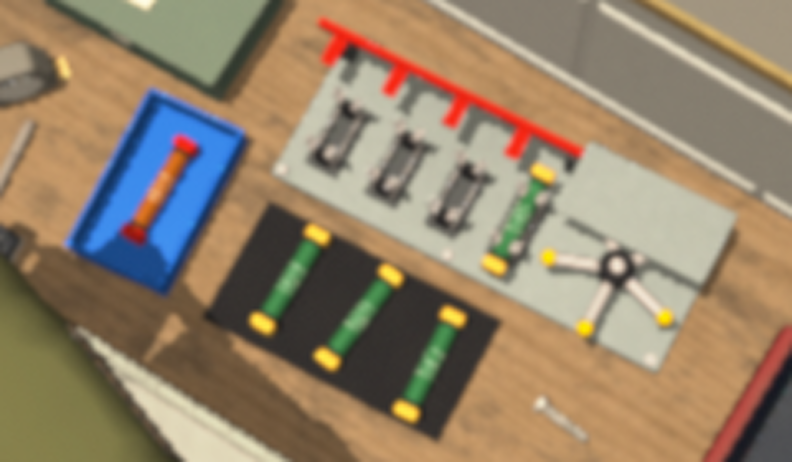

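```bash
python3 - <<'E'
from h import *
s=st(); print(yaw(s), rel((532,216,100)))
E
```

```text
t 20.8 tcp [502.1 486.2 184.5] rot [0.704 3.046 0.004] F [-0.3 -0.7 -0.3] gap 37.63938823901934 q [ 0.72  0.66  1.08 -0.01  1.39 -0.39]
63.990491796193034 [-0.3605, -0.5755, 0.213]
```

```bash
python3 -m pendant '[0.52,-0.06,-0.1,0.03,0.024, 0.52,-0.12,-0.2,0.06,0.024, 0.52,-0.18,-0.3,0.09,0.024, 0.52,-0.24,-0.4,0.12,0.024, 0.52,-0.3,-0.49,0.16,0.024]'
python3 -m pendant '[0.52,-0.04,-0.05,0.03,0, 0.52,-0.06,-0.085,0.053,0, 0.52,-0.06,-0.085,0.053,0, 0.52,-0.06,-0.085,0.053,0, 0.52,-0.06,-0.085,0.053,0]'
python3 - <<'E'
from h import *
s=st(); print(yaw(s), rel((532,216,24)))
E
```

```text
clock: 21.3
eef_pos: [525.1, 254.9, 121.4]
tool_rot: [0.762, 3.031, 0.005]
contact_force: [1.0, -0.0, 0.4]
finger_gap: 45.2
clock: 21.8
eef_pos: [530.7, 214.9, 100.9]
tool_rot: [0.76, 3.031, 0.006]
contact_force: [0.3, 0.6, -0.2]
finger_gap: 45.3
t 21.8 tcp [530.7 214.9 100.9] rot [0.76  3.031 0.006] F [ 0.3  0.6 -0.2] gap 45.32177874923563 q [ 0.32  0.47  1.59 -0.01  1.07 -0.75]
61.852784487891185 [0.0014, 0.0025, 0.1924]
```

```bash
python3 -m pendant '[0.52,0.001,0.003,0.08,0, 0.52,0.001,0.003,0.14,0, 0.52,0.001,0.003,0.18,0, 0.52,0.001,0.003,0.191,0, 0.52,0.001,0.003,0.191,0]'
python3 -m pendant '[0.7,0,0,0,0, 0.85,0,0,0,0, 1,0,0,0,0, 1,0,0,0,0, 1,0,0,0,0]' 15
python3 -m pendant '[1,0,0,-0.05,0, 1,0,0,-0.12,0, 1,0,0,-0.2,0.013, 1,0,0,-0.27,-0.026, 1,0,0,-0.27,-0.026]' 
python3 - <<'E'
from h import *
s=st(); print(yaw(s), rel((*r2w((0,96)),110)))
E
```

```text
clock: 22.3
eef_pos: [532.1, 216.9, 24.6]
tool_rot: [0.758, 3.031, 0.006]
contact_force: [-0.4, -0.7, 0.4]
finger_gap: 45.1
clock: 22.8
eef_pos: [532.3, 216.9, 25.1]
tool_rot: [0.758, 3.031, 0.007]
contact_force: [-0.9, -0.2, 4.7]
finger_gap: 17.6
clock: 23.3
eef_pos: [531.8, 217.4, 137.0]
tool_rot: [0.693, 3.041, 0.011]
contact_force: [0.3, -0.2, 0.1]
finger_gap: 17.2
t 23.3 tcp [531.8 217.4 137. ] rot [0.693 3.041 0.011] F [ 0.3 -0.2  0.1] gap 17.204375810967562 q [ 0.33  0.42  1.56 -0.01  1.13 -0.79]
64.34979284655306 [-0.3547, 0.0674, 0.0755]
```

```bash
python3 -m pendant '[1,-0.1,0.02,0,0, 1,-0.2,0.04,0,0, 1,-0.3,0.06,0.02,0, 1,-0.355,0.067,0.05,0, 1,-0.355,0.067,0.075,0]'
python3 -m pendant '[1,0,0,0,0, 1,0,0,0,0, 1,0,0,0,0, 1,0,0,0,0, 1,0,0,0,0]'
python3 - <<'E'
from h import *
s=st(); print(yaw(s), rel((*r2w((0,96)),80)))
E
```

```text
clock: 23.8
eef_pos: [673.3, 178.6, 107.5]
tool_rot: [0.697, 3.042, 0.01]
contact_force: [-0.4, -0.0, -0.2]
finger_gap: 17.4
clock: 24.3
eef_pos: [673.3, 178.9, 108.3]
tool_rot: [0.696, 3.041, 0.011]
contact_force: [0.6, -0.9, -1.0]
finger_gap: 17.2
t 24.3 tcp [673.3 178.9 108.3] rot [0.696 3.041 0.011] F [ 0.6 -0.9 -1. ] gap 17.22319832169409 q [ 0.21  0.71  1.18 -0.    1.23 -0.91]
64.2220386396902 [0.0057, 0.0011, 0.0706]
```

```bash
python3 -m pendant '[1,0.006,0.001,0.04,0, 1,0.006,0.001,0.07,0, 1,0.006,0.001,0.07,0, 1,0.006,0.001,0.08,0, 1,0.006,0.001,0.09,0]' 16
python3 -m pendant '[1,0,0,0.01,0, 1,0,0,0.02,0, 1,0,0,0.03,0, 1,0,0,0.035,0, 1,0,0,0.035,0]'
python3 - <<'E'
from h import *
s=st(); print(yaw(s), rel((*r2w((0,96)),56)))
E
```

```text
clock: 24.8
eef_pos: [672.3, 180.4, 72.2]
tool_rot: [0.696, 3.04, 0.011]
contact_force: [-0.1, 0.2, 4.0]
finger_gap: 17.3
clock: 25.3
eef_pos: [672.4, 180.3, 57.3]
tool_rot: [0.696, 3.041, 0.01]
contact_force: [1.6, -0.3, -6.5]
finger_gap: 17.2
t 25.3 tcp [672.4 180.3  57.3] rot [0.696 3.041 0.01 ] F [ 1.6 -0.3 -6.5] gap 17.231581767551297 q [ 0.21  0.77  1.21 -0.    1.14 -0.91]
64.21463366935296 [0.0008, -0.0002, 0.0033]
```

```bash
python3 -m pendant '[1,0,0,0.004,0, 1,0,0,0.008,0, 1,0,0,0.011,0, 1,0,0,0.011,0, 1,0,0,0.011,0]'
python3 -m pendant '[0.8,0,0,0,0, 0.6,0,0,0,0, 0.55,0,0,0,0, 0.55,0,0,0,0, 0.55,0,0,-0.02,0]'
python3 - <<'E'
from h import *
s=st(); print(yaw(s), rel((*r2w((0,96)),110)))
E
```

```text
clock: 25.8
eef_pos: [672.8, 180.4, 55.6]
tool_rot: [0.696, 3.04, 0.011]
contact_force: [-9.6, -2.4, 18.8]
finger_gap: 17.6
clock: 26.3
eef_pos: [672.0, 180.2, 62.4]
tool_rot: [0.696, 3.042, 0.01]
contact_force: [-0.1, 0.4, 0.0]
finger_gap: 42.0
t 26.3 tcp [672.  180.2  62.4] rot [0.696 3.042 0.01 ] F [-0.1  0.4  0. ] gap 42.00814538779349 q [ 0.21  0.76  1.21 -0.    1.15 -0.91]
64.22247042251585 [-0.0022, 0.0015, -0.119]
```

```bash
python3 -m pendant '[0.55,0,0,-0.06,0, 0.55,0,0,-0.15,0, 0.55,0,0,-0.25,0, 0.55,0.05,0.1,-0.25,0.045, 0.55,0.1,0.2,-0.25,0.091]'
python3 -m pendant '[0.55,0.1,0.1,0,0, 0.55,0.2,0.2,0,0, 0.55,0.2,0.2,0,0, 0.55,0.2,0.2,0,0, 0.55,0.2,0.2,0,0]'
python3 - <<'E'
from h import *
s=st(); tubes()
for d in env.place_of('side','kept_tube'): print(d['p'],w2r(d['position']).round(),d['position'][2].round())
print(yaw(s),rel((498,151,100)))
snap('top','p4',(150,110,390,250),3.3)
E
```

```text
clock: 26.8
eef_pos: [669.3, 269.9, 165.1]
tool_rot: [0.919, 2.98, 0.015]
contact_force: [-0.3, 0.5, -0.4]
finger_gap: 42.2
clock: 27.3
eef_pos: [648.6, 379.9, 164.9]
tool_rot: [0.919, 2.98, 0.014]
contact_force: [-0.4, -0.6, 0.4]
finger_gap: 42.4
t 27.3 tcp [648.6 379.9 164.9] rot [0.919 2.98  0.014] F [-0.4 -0.6  0.4] gap 42.4462167771967 q [ 0.48  0.81  0.89 -0.01  1.42 -0.49]
new_tube_1 top 0.78 rect c [683. 183.] size [ 23. 116.] mean [681. 183.] axis deg 154.5 px 251.0 148.0
new_tube_1 top 0.76 rect c [477. 117.] size [ 20. 110.] mean [476. 116.] axis deg 156.8 px 270.0 213.0
new_tube_1 top 0.74 rect c [711.  82.] size [280.  41.] mean [715.  70.] axis deg 64.8 px 288.0 139.0
new_tube_1 top 0.66 rect c [498. 151.] size [ 22. 110.] mean [497. 151.] axis deg 145.4 px 259.0 206.0
new_tube_1 top 0.58 rect c [495. 157.] size [248. 130.] mean [494. 145.] axis deg 55.6 px 261.0 207.0
new_tube_1 top 0.52 rect c [625.  32.] size [432. 174.] mean [614.  11.] axis deg 64.2 px 306.0 171.0
new_tube_1 side 0.76 rect c [500. 150.] size [ 26. 122.] mean [500. 149.] axis deg 145.5 px 263.0 231.0
new_tube_1 side 0.65 rect c [494. 165.] size [247. 132.] mean [495. 174.] axis deg 65.0 px 259.0 237.0
new_tube_1 side 0.56 rect c [477. 115.] size [ 25. 118.] mean [477. 115.] axis deg 157.0 px 275.0 227.0
new_tube_1 side 0.54 rect c [688. 163.] size [ 17. 110.] mean [683. 166.] axis deg 154.2 px 216.0 209.0
55.71535877535725 [-0.0082, -0.6873, 0.1522]
```

View pics/p4.png

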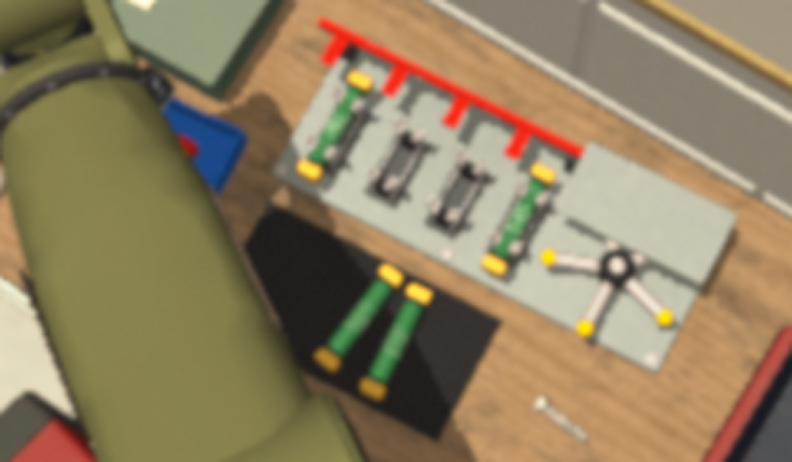

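```bash
python3 -m pendant '[0.638,0,-0.12,0,0, 0.638,0,-0.24,0,0, 0.638,0,-0.36,0,0, 0.638,-0.004,-0.48,0.04,0, 0.638,-0.008,-0.6,0.08,0]'
python3 -m pendant '[0.638,0,-0.07,0.05,0, 0.638,0,-0.08,0.07,0, 0.638,0,-0.08,0.07,0, 0.638,0,-0.08,0.07,0, 0.638,0,-0.08,0.07,0]'
python3 - <<'E'
from h import *
s=st(); print(yaw(s), rel((500,153.3,24.5)))
E
```

```text
clock: 28.1
eef_pos: [516.3, 179.3, 129.9]
tool_rot: [0.921, 2.978, 0.016]
contact_force: [0.5, 0.0, -0.1]
finger_gap: 34.0
clock: 28.6
eef_pos: [499.9, 153.8, 102.1]
tool_rot: [0.919, 2.977, 0.018]
contact_force: [0.3, -0.4, -0.6]
finger_gap: 34.0
t 28.6 tcp [499.9 153.8 102.1] rot [0.919 2.977 0.018] F [ 0.3 -0.4 -0.6] gap 34.004576409762464 q [ 0.23  0.36  1.74 -0.    1.01 -0.74]
55.694290547201014 [0.0033, -0.0044, 0.194]
```

```bash
python3 -m pendant '[0.638,0.003,-0.004,0.07,0, 0.638,0.003,-0.004,0.12,0, 0.638,0.003,-0.004,0.16,0, 0.638,0.003,-0.004,0.186,0, 0.638,0.003,-0.004,0.192,0]'
python3 -m pendant '[0.7,0,0,0.001,0, 0.85,0,0,0,0, 1,0,0,0,0, 1,0,0,0,0, 1,0,0,0,0]' 15
python3 -m pendant '[1,0,0,-0.03,0, 1,0,0,-0.08,0, 1,0,0,-0.15,0, 1,0,0,-0.22,-0.04, 1,0,0,-0.27,-0.095]' 
python3 - <<'E'
from h import *
s=st(); print(yaw(s), rel((*r2w((0,32)),110)))
E
```

```text
clock: 29.1
eef_pos: [500.1, 153.7, 24.6]
tool_rot: [0.919, 2.978, 0.017]
contact_force: [0.5, 0.2, 0.1]
finger_gap: 33.6
clock: 29.6
eef_pos: [500.4, 153.8, 25.2]
tool_rot: [0.918, 2.977, 0.018]
contact_force: [-0.8, 0.5, 4.6]
finger_gap: 17.5
clock: 30.1
eef_pos: [497.6, 153.5, 135.8]
tool_rot: [0.689, 3.036, 0.016]
contact_force: [-0.5, 0.4, -0.9]
finger_gap: 17.4
t 30.1 tcp [497.6 153.5 135.8] rot [0.689 3.036 0.016] F [-0.5  0.4 -0.9] gap 17.408794561208577 q [ 0.23  0.31  1.72 -0.    1.08 -0.89]
64.42198053009639 [-0.3621, 0.0877, 0.0751]
```

```bash
python3 -m pendant '[1,-0.1,0.025,0,0.002, 1,-0.2,0.05,0,0.002, 1,-0.3,0.075,0.02,0.002, 1,-0.362,0.0875,0.05,0.002, 1,-0.362,0.0875,0.075,0.002]'
python3 -m pendant '[1,0,0,0,0, 1,0,0,0,0, 1,0,0,0,0, 1,0,0,0,0, 1,0,0,0,0]'
python3 - <<'E'
from h import *
s=st(); print(yaw(s), rel((*r2w((0,32)),80)))
E
```

```text
clock: 30.6
eef_pos: [645.9, 121.5, 109.6]
tool_rot: [0.697, 3.034, 0.016]
contact_force: [-1.0, -0.1, -2.0]
finger_gap: 17.5
clock: 31.1
eef_pos: [645.8, 121.7, 110.4]
tool_rot: [0.696, 3.033, 0.016]
contact_force: [-0.4, 0.5, 0.2]
finger_gap: 17.1
t 31.1 tcp [645.8 121.7 110.4] rot [0.696 3.033 0.016] F [-0.4  0.5  0.2] gap 17.134630349413573 q [ 0.13  0.62  1.33 -0.    1.16 -0.99]
64.17174867270438 [0.0067, -0.0007, 0.0757]
```

```bash
python3 -m pendant '[1,0.006,0,0.04,0, 1,0.006,0,0.075,0, 1,0.006,0,0.075,0, 1,0.006,0,0.085,0, 1,0.006,0,0.095,0]' 16
python3 -m pendant '[1,0,0,0.01,0, 1,0,0,0.02,0, 1,0,0,0.03,0, 1,0,0,0.037,0, 1,0,0,0.037,0]'
python3 - <<'E'
from h import *
s=st(); print(yaw(s), rel((*r2w((0,32)),55.6)))
E
```

```text
clock: 31.6
eef_pos: [645.2, 122.9, 72.7]
tool_rot: [0.696, 3.032, 0.017]
contact_force: [-1.8, -0.5, 2.8]
finger_gap: 17.4
clock: 32.1
eef_pos: [645.3, 122.8, 56.9]
tool_rot: [0.696, 3.034, 0.016]
contact_force: [0.9, -0.8, -6.7]
finger_gap: 17.3
t 32.1 tcp [645.3 122.8  56.9] rot [0.696 3.034 0.016] F [ 0.9 -0.8 -6.7] gap 17.333617751517505 q [ 0.13  0.68  1.36 -0.    1.07 -0.99]
64.16266782654498 [0.0024, -0.0013, 0.0032]
```

```bash
python3 -m pendant '[1,0,0,0.004,0, 1,0,0,0.008,0, 1,0,0,0.01,0, 1,0,0,0.01,0, 1,0,0,0.01,0]'
python3 -m pendant '[0.8,0,0,0,0, 0.62,0,0,0,0, 0.62,0,0,0,0, 0.62,0,0,0,0, 0.62,0,0,-0.02,0]'
python3 -m pendant '[0.638,0,0,-0.06,0, 0.638,0,0,-0.15,0, 0.638,0,0,-0.25,0, 0.638,0.05,0.1,-0.25,0, 0.638,0.1,0.2,-0.25,0]'
python3 -m pendant '[0.638,0.1,0.1,0,0, 0.638,0.2,0.2,0,0, 0.638,0.2,0.3,0,0, 0.638,0.2,0.3,0,0, 0.638,0.2,0.3,0,0]'
python3 - <<'E'
from h import *
s=st(); tubes(); print(yaw(s),rel((477,116,100)))
E
```

```text
clock: 32.6
eef_pos: [645.8, 122.7, 55.5]
tool_rot: [0.696, 3.032, 0.016]
contact_force: [-11.3, -3.5, 20.4]
finger_gap: 17.4
clock: 33.1
eef_pos: [644.9, 122.6, 62.4]
tool_rot: [0.696, 3.034, 0.015]
contact_force: [-0.3, -0.3, 0.3]
finger_gap: 35.5
clock: 33.6
eef_pos: [641.4, 212.2, 165.0]
tool_rot: [0.699, 3.031, 0.017]
contact_force: [-0.1, -0.9, -0.6]
finger_gap: 34.1
clock: 34.1
eef_pos: [621.7, 355.7, 164.6]
tool_rot: [0.697, 3.032, 0.017]
contact_force: [0.6, -0.5, -0.6]
finger_gap: 34.3
t 34.1 tcp [621.7 355.7 164.6] rot [0.697 3.032 0.017] F [ 0.6 -0.5 -0.6] gap 34.2763844979684 q [ 0.47  0.71  1.05 -0.01  1.35 -0.64]
new_tube_1 top 0.61 rect c [682. 184.] size [ 26. 117.] mean [680. 185.] axis deg 155.1 px 251.0 148.0
new_tube_1 top 0.55 rect c [477. 116.] size [ 22. 115.] mean [476. 116.] axis deg 157.5 px 270.0 213.0
new_tube_1 top 0.46 rect c [655. 123.] size [ 23. 114.] mean [656. 124.] axis deg 153.6 px 270.0 156.0
new_tube_1 side 0.64 rect c [615.  54.] size [360. 151.] mean [614. 101.] axis deg 54.7 px 243.0 206.0
new_tube_1 side 0.48 rect c [670. 171.] size [26. 83.] mean [668. 173.] axis deg 153.3 px 218.0 212.0
new_tube_1 side 0.46 rect c [477. 114.] size [ 23. 118.] mean [477. 115.] axis deg 156.0 px 275.0 227.0
64.12036889414874 [0.0699, -0.6965, 0.1493]
```

```bash
python3 -m pendant '[0.52,0.01,-0.12,0,-0.03, 0.52,0.02,-0.24,0,-0.03, 0.52,0.04,-0.36,0,-0.03, 0.52,0.055,-0.48,0.04,-0.03, 0.52,0.07,-0.6,0.08,-0.03]'
python3 -m pendant '[0.52,0,-0.07,0.05,0, 0.52,0,-0.09,0.07,0, 0.52,0,-0.09,0.07,0, 0.52,0,-0.09,0.07,0, 0.52,0,-0.09,0.07,0]'
python3 - <<'E'
from h import *
s=st(); print(yaw(s), rel((477,115.7,24.5)))
E
```

```text
clock: 34.8
eef_pos: [492.7, 149.9, 129.4]
tool_rot: [0.631, 3.043, 0.018]
contact_force: [2.5, -0.1, 0.0]
finger_gap: 45.2
clock: 35.3
eef_pos: [480.2, 117.8, 101.6]
tool_rot: [0.63, 3.042, 0.019]
contact_force: [1.0, 0.1, -0.8]
finger_gap: 45.4
t 35.3 tcp [480.2 117.8 101.6] rot [0.63  3.042 0.019] F [ 1.   0.1 -0.8] gap 45.431192537927146 q [ 0.17  0.3   1.83 -0.    0.98 -0.99]
66.62044165559227 [0.0114, -0.0115, 0.1922]
```

```bash
python3 -m pendant '[0.52,0.011,-0.0115,0.07,0, 0.52,0.011,-0.0115,0.12,0, 0.52,0.011,-0.0115,0.16,0, 0.52,0.011,-0.0115,0.184,0, 0.52,0.011,-0.0115,0.19,0]'
python3 -m pendant '[0.7,0,0,0.001,0, 0.85,0,0,0,0, 1,0,0,0,0, 1,0,0,0,0, 1,0,0,0,0]' 15
python3 -m pendant '[1,0,0,-0.03,0, 1,0,0,-0.08,0, 1,0,0,-0.15,0, 1,0,0,-0.22,0.026, 1,0,0,-0.27,0.026]' 
python3 - <<'E'
from h import *
s=st(); print(yaw(s), rel((*r2w((0,-32)),110)))
E
```

```text
clock: 35.8
eef_pos: [477.2, 116.1, 24.8]
tool_rot: [0.629, 3.043, 0.018]
contact_force: [-0.7, 0.2, 0.5]
finger_gap: 44.9
clock: 36.3
eef_pos: [477.4, 116.2, 25.3]
tool_rot: [0.629, 3.042, 0.019]
contact_force: [-1.2, 0.1, 5.2]
finger_gap: 17.5
clock: 36.8
eef_pos: [473.6, 115.7, 135.9]
tool_rot: [0.693, 3.027, 0.021]
contact_force: [0.4, -0.4, -0.8]
finger_gap: 17.5
t 36.8 tcp [473.6 115.7 135.9] rot [0.693 3.027 0.021] F [ 0.4 -0.4 -0.8] gap 17.490334464600814 q [ 0.17  0.24  1.82 -0.    1.05 -0.95]
64.23912722793513 [-0.374, 0.0398, 0.0778]
```

```bash
python3 -m pendant '[1,-0.1,0.01,0,0, 1,-0.2,0.02,0,0, 1,-0.3,0.03,0.02,0, 1,-0.374,0.04,0.05,0, 1,-0.374,0.04,0.078,0]'
python3 -m pendant '[1,0,0,0,0, 1,0,0,0,0, 1,0,0,0,0, 1,0,0,0,0, 1,0,0,0,0]'
python3 - <<'E'
from h import *
s=st(); print(yaw(s), rel((*r2w((0,-32)),80)),'tool z',R.from_rotvec(s['tool_rot']).as_matrix()[:,2].round(3))
E
```

```text
clock: 37.3
eef_pos: [618.5, 63.7, 110.0]
tool_rot: [0.695, 3.025, 0.021]
contact_force: [-0.7, -0.2, -1.3]
finger_gap: 17.4
clock: 37.8
eef_pos: [618.4, 64.0, 110.7]
tool_rot: [0.694, 3.024, 0.022]
contact_force: [0.3, -0.2, -0.0]
finger_gap: 17.6
t 37.8 tcp [618.4  64.  110.7] rot [0.694 3.024 0.022] F [ 0.3 -0.2 -0. ] gap 17.57976747799646 q [ 0.04  0.54  1.45  0.    1.11 -1.08]
64.16612251588467 [0.0085, -0.0015, 0.0764] tool z [ 0.041  0.005 -0.999]
```

```bash
python3 -m pendant '[1,0.008,-0.001,0.04,0, 1,0.008,-0.001,0.075,0, 1,0.008,-0.001,0.076,0, 1,0.008,-0.001,0.085,0, 1,0.008,-0.001,0.095,0]' 16
python3 -m pendant '[1,0,0,0.01,0, 1,0,0,0.02,0, 1,0,0,0.03,0, 1,0,0,0.037,0, 1,0,0,0.037,0]'
python3 - <<'E'
from h import *
s=st(); print(yaw(s), rel((*r2w((0,-32)),55.6)))
E
```

```text
clock: 38.3
eef_pos: [617.4, 65.2, 72.9]
tool_rot: [0.694, 3.023, 0.022]
contact_force: [-1.4, -2.4, 2.1]
finger_gap: 17.5
clock: 38.8
eef_pos: [617.6, 65.1, 57.2]
tool_rot: [0.694, 3.025, 0.021]
contact_force: [1.1, -1.8, -6.2]
finger_gap: 17.6
t 38.8 tcp [617.6  65.1  57.2] rot [0.694 3.025 0.021] F [ 1.1 -1.8 -6.2] gap 17.599496852652134 q [ 0.04  0.61  1.49  0.    1.01 -1.08]
64.15913360521297 [0.0028, -0.0015, 0.004]
```

```bash
python3 -m pendant '[1,0,0,0.004,0, 1,0,0,0.008,0, 1,0,0,0.011,0, 1,0,0,0.011,0, 1,0,0,0.011,0]'
python3 -m pendant '[0.8,0,0,0,0, 0.62,0,0,0,0, 0.62,0,0,0,0, 0.62,0,0,0,0, 0.62,0,0,-0.02,0]'
python3 -m pendant '[0.638,0,0,-0.06,0, 0.638,0,0,-0.15,0, 0.638,0,0,-0.25,0, 0.638,0.1,0.0,-0.25,0, 0.638,0.2,0.0,-0.25,0]'
python3 -m pendant '[1,0.1,0,0,0.095, 1,0.2,0,0,0.19, 1,0.3,0,0,0.285, 1,0.3,0,0,0.38, 1,0.3,0,0,0.475]'
python3 -m pendant '[1,0,0,0,0.095, 1,0,0,0,0.19, 1,0,0,0,0.285, 1,0,0,0,0.38, 1,0,0,0,0.475]'
python3 - <<'E'
from h import *
s=st(); print(yaw(s))
snap('top','p2',(150,110,390,250),3.3); wheelq(); snap('side','p2s',(150,130,350,300),4)
E
```

```text
clock: 39.3
eef_pos: [618.5, 64.9, 55.2]
tool_rot: [0.694, 3.022, 0.021]
contact_force: [-8.9, -4.4, 19.0]
finger_gap: 17.7
clock: 39.8
eef_pos: [617.5, 64.9, 62.2]
tool_rot: [0.694, 3.024, 0.021]
contact_force: [-0.0, -0.8, 0.3]
finger_gap: 35.6
clock: 40.3
eef_pos: [541.0, 99.5, 160.7]
tool_rot: [0.695, 3.022, 0.022]
contact_force: [0.6, 0.5, -0.7]
finger_gap: 34.1
clock: 40.8
eef_pos: [432.6, 152.6, 157.2]
tool_rot: [1.759, 2.562, 0.045]
contact_force: [-0.1, -0.5, -0.2]
finger_gap: 1.0
clock: 41.3
eef_pos: [432.7, 152.6, 157.7]
tool_rot: [2.587, 1.745, 0.062]
contact_force: [0.3, -0.7, -0.6]
finger_gap: 0.6
t 41.3 tcp [432.7 152.6 157.7] rot [2.587 1.745 0.062] F [ 0.3 -0.7 -0.6] gap 0.6443994322051368 q [ 0.26  0.14  1.87 -0.01  1.08  0.65]
-22.014080768119953
top balls [[-21.3, 59.5], [-21.8, -59.4], [-64.6, -0.2]] spoke deg (mod72) -0.2 centre [-2.4 -0.1] cost 0.34
```

View pics/p2s.png

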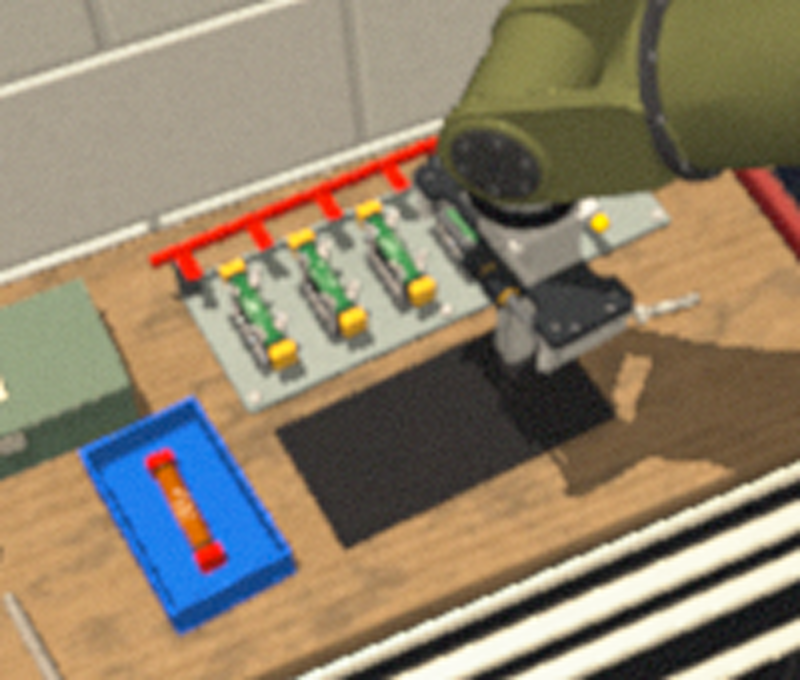

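View pics/p2.png

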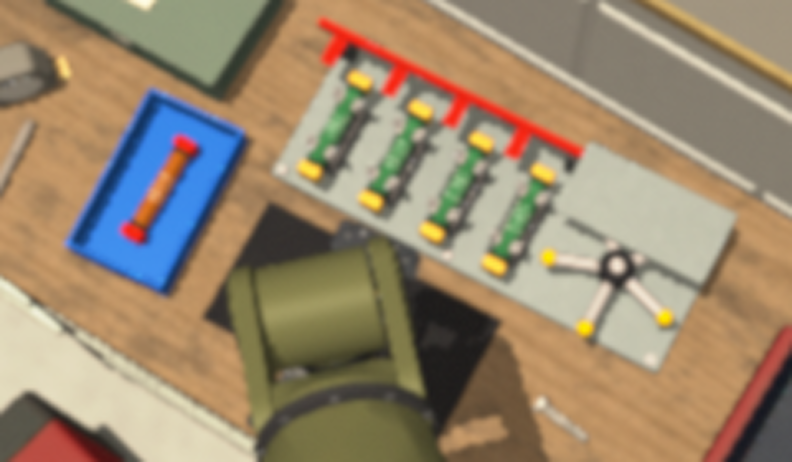

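```bash
python3 - <<'E'
from h import *
p=r2w(pusher(180,gap=14,sgn=-1)+[0,-196]); print(p,rel((*p,110)))
s=st(); print('tool z',R.from_rotvec(s['tool_rot']).as_matrix()[:,2].round(3))
p0=pusher(197,gap=10,sgn=-1); print('delta from entry197 (tool x,y)')
for a in range(197,120,-8): d=pusher(a,sgn=-1)-p0; print(a,np.round(d[::-1]/400,4))
E
```

```text
[495.26642483 -89.08137494] [-0.5076, 0.3618, 0.1228]
t 41.45 tcp [432.7 152.6 157.6] rot [2.578 1.757 0.062] F [-0.3 -0.7 -0.9] gap 0.4130225067748272 q [ 0.26  0.14  1.87 -0.01  1.08  0.64]
tool z [ 0.045  0.005 -0.999]
delta from entry197 (tool x,y)
197 [ 0.0239 -0.0073]
189 [ 0.0404 -0.0169]
181 [ 0.0587 -0.0236]
173 [ 0.0704 -0.028 ]
165 [ 0.0822 -0.0313]
157 [ 0.095  -0.0332]
149 [ 0.1086 -0.0334]
141 [ 0.1228 -0.0316]
133 [ 0.1373 -0.0275]
125 [ 0.1516 -0.021 ]
```

```bash
python3 -m pendant '[1,-0.1,0.05,0,0.037, 1,-0.2,0.13,0,0.037, 1,-0.3,0.2,0,0.037, 1,-0.4,0.27,0.02,0.037, 1,-0.5,0.35,0.05,0.037]'
python3 -m pendant '[1,-0.01,0.01,0.05,0, 1,-0.01,0.01,0.05,0, 1,-0.01,0.01,0.05,0, 1,-0.01,0.01,0.05,0, 1,-0.01,0.01,0.05,0]'
python3 - <<'E'
from h import *
s=st();print(yaw(s))
p=r2w(pusher(180,gap=14,sgn=-1)+[0,-196]); print(p,rel((*p,48)))
E
```

```text
clock: 41.95
eef_pos: [490.3, -84.4, 140.2]
tool_rot: [2.624, 1.688, 0.065]
contact_force: [0.7, 0.4, -0.8]
finger_gap: 0.9
clock: 42.45
eef_pos: [493.4, -88.8, 121.2]
tool_rot: [2.621, 1.691, 0.066]
contact_force: [0.9, 0.3, -0.1]
finger_gap: 0.4
t 42.45 tcp [493.4 -88.8 121.2] rot [2.621 1.691 0.066] F [ 0.9  0.3 -0.1] gap 0.4321181319811574 q [-0.26  0.28  1.8   0.02  1.02  0.16]
-24.383274230881945
[495.26642483 -89.08137494] [-0.0032, -0.0031, 0.1831]
```

```bash
python3 -m pendant '[1,-0.003,-0.003,0.07,0.015, 1,-0.003,-0.003,0.14,0.015, 1,-0.003,-0.003,0.18,0.015, 1,-0.003,-0.003,0.183,0.015, 1,-0.003,-0.003,0.183,0.015]'
python3 -m pendant '[1,0.02,0,0,0, 1,0.037,0,0,0, 1,0.049,-0.0045,0,0, 1,0.0605,-0.0077,0,0, 1,0.0735,-0.0096,0,0]'
python3 -m pendant '[1,0.0136,-0.0002,0,0, 1,0.028,0.0016,0,0, 1,0.0425,0.006,0,0, 1,0.056,0.0125,0,0, 1,0.056,0.0125,0,0]'
python3 - <<'E'
from h import *
s=st(); print(yaw(s),w2r(s['eef_pos'])-[0,-196],pusher(125,sgn=-1))
e=r2w(pusher(197,gap=10,sgn=-1)+[0,-196]); print('entry up',rel((*e,100)),'dn',rel((*e,48)))
env.grab_frame('top')
tabq(); print(R.from_rotvec(s['tool_rot']).as_matrix()[:,2].round(3))
E
```

```text
clock: 42.95
eef_pos: [495.6, -88.7, 48.8]
tool_rot: [2.64, 1.661, 0.067]
contact_force: [0.4, -0.1, -0.2]
finger_gap: 0.5
clock: 43.45
eef_pos: [505.4, -60.4, 50.2]
tool_rot: [2.638, 1.661, 0.068]
contact_force: [-1.7, -5.2, -1.1]
finger_gap: 0.7
clock: 43.95
eef_pos: [519.9, -41.6, 51.4]
tool_rot: [2.638, 1.662, 0.068]
contact_force: [-0.6, 1.0, -0.3]
finger_gap: 0.3
t 43.95 tcp [519.9 -41.6  51.4] rot [2.638 1.662 0.068] F [-0.6  1.  -0.3] gap 0.33511941997876304 q [-0.16  0.43  1.79  0.01  0.87  0.28]
-25.61292920718515 [-40.47934291  26.01770715] [-40.74194295  22.74471715]
entry up [-0.1569, 0.0251, -0.1244] dn [-0.1601, 0.0195, 0.0054]
top tab y phase (shut=32 mod 64, open=0): 55.7 70
[ 0.049  0.003 -0.999]
```

```bash
python3 -m pendant '[1,-0.025,0,0,0, 1,-0.025,0.003,-0.12,0, 1,-0.157,0.025,-0.124,0, 1,-0.157,0.025,-0.124,0, 1,-0.157,0.025,-0.124,0]'
python3 -m pendant '[1,-0.002,-0.003,0.07,0, 1,-0.003,-0.006,0.13,0, 1,-0.003,-0.006,0.13,0, 1,0.021,-0.013,0.13,0, 1,0.037,-0.023,0.13,0]'
python3 -m pendant '[1,0.018,-0.0067,0,0, 1,0.03,-0.011,0,0, 1,0.042,-0.0145,0,0, 1,0.0545,-0.0163,0,0, 1,0.068,-0.0165,0,0]'
python3 -m pendant '[1,0.014,0.0018,0,0, 1,0.028,0.006,0,0, 1,0.043,0.0125,0,0, 1,0.043,0.0125,0,0, 1,0.043,0.0125,0,0]'
python3 - <<'E'
from h import *
s=st(); print(yaw(s),w2r(s['eef_pos'])-[0,-196],pusher(125,sgn=-1))
e=r2w(pusher(197,gap=10,sgn=-1)+[0,-196]); print('entry up',rel((*e,100)),'dn',rel((*e,48)))
tabq(); 
E
```

```text
clock: 44.55
eef_pos: [498.7, -104.3, 99.9]
tool_rot: [2.639, 1.658, 0.069]
contact_force: [-0.5, -0.4, 0.4]
finger_gap: 0.6
clock: 45.05
eef_pos: [500.4, -86.1, 49.1]
tool_rot: [2.638, 1.657, 0.071]
contact_force: [1.0, -3.9, -0.2]
finger_gap: 0.5
clock: 45.55
eef_pos: [506.4, -58.4, 50.1]
tool_rot: [2.637, 1.657, 0.071]
contact_force: [-1.6, -5.1, -1.4]
finger_gap: 0.2
clock: 46.05
eef_pos: [518.4, -44.5, 51.1]
tool_rot: [2.636, 1.658, 0.072]
contact_force: [-0.3, 0.3, 0.3]
finger_gap: 0.3
t 46.05 tcp [518.4 -44.5  51.1] rot [2.636 1.658 0.072] F [-0.3  0.3  0.3] gap 0.2722487237523612 q [-0.16  0.42  1.8   0.01  0.87  0.28]
-25.708602984643065 [-40.54659918  22.65684234] [-40.74194295  22.74471715]
entry up [-0.1484, 0.0261, -0.1248] dn [-0.1516, 0.02, 0.005]
top tab y phase (shut=32 mod 64, open=0): 45.6 67
```

```bash
python3 -m pendant '[1,-0.02,0,0,0, 1,-0.025,0.003,-0.12,0, 1,-0.15,0.026,-0.124,0, 1,-0.15,0.026,-0.124,0, 1,-0.15,0.026,-0.124,0]'
python3 -m pendant '[1,-0.002,-0.003,0.07,0, 1,-0.003,-0.006,0.13,0, 1,-0.003,-0.006,0.13,0, 1,0.021,-0.013,0.13,0, 1,0.037,-0.023,0.13,0]'
python3 -m pendant '[1,0.018,-0.0067,0,0, 1,0.03,-0.011,0,0, 1,0.042,-0.0145,0,0, 1,0.0545,-0.0163,0,0, 1,0.068,-0.0165,0,0]'
python3 -m pendant '[1,0.014,0.0018,0,0, 1,0.028,0.006,0,0, 1,0.043,0.0125,0,0, 1,0.043,0.0125,0,0, 1,0.043,0.0125,0,0]'
python3 - <<'E'
from h import *
s=st(); print(yaw(s),w2r(s['eef_pos'])-[0,-196],pusher(125,sgn=-1))
e=r2w(pusher(197,gap=10,sgn=-1)+[0,-196]); print('entry up',rel((*e,100)),'dn',rel((*e,48)))
tabq(); 
E
```

```text
clock: 46.6
eef_pos: [498.8, -104.5, 99.8]
tool_rot: [2.638, 1.654, 0.073]
contact_force: [0.5, 0.2, -0.5]
finger_gap: 0.5
clock: 47.1
eef_pos: [500.7, -86.4, 48.9]
tool_rot: [2.636, 1.654, 0.075]
contact_force: [1.8, -4.3, -0.9]
finger_gap: 0.5
clock: 47.6
eef_pos: [506.7, -58.7, 50.0]
tool_rot: [2.635, 1.654, 0.075]
contact_force: [-1.6, -5.6, -0.6]
finger_gap: 0.4
clock: 48.1
eef_pos: [518.7, -44.8, 51.0]
tool_rot: [2.635, 1.654, 0.075]
contact_force: [-0.3, 0.7, -0.4]
finger_gap: 0.5
t 48.1 tcp [518.7 -44.8  51. ] rot [2.635 1.654 0.075] F [-0.3  0.7 -0.4] gap 0.4946496795573844 q [-0.16  0.42  1.8   0.01  0.86  0.28]
-25.785939625776862 [-40.19478954  22.53447502] [-40.74194295  22.74471715]
entry up [-0.148, 0.0259, -0.1251] dn [-0.1513, 0.0193, 0.0047]
top tab y phase (shut=32 mod 64, open=0): 34.5 63
```

```bash
python3 -m pendant '[1,-0.02,0,0,0, 1,-0.025,0.003,-0.12,0, 1,-0.15,0.026,-0.124,0, 1,-0.15,0.026,-0.124,0, 1,-0.15,0.026,-0.124,0]'
python3 -m pendant '[1,-0.002,-0.003,0.07,0, 1,-0.003,-0.006,0.13,0, 1,-0.003,-0.006,0.13,0, 1,0.021,-0.013,0.13,0, 1,0.037,-0.023,0.13,0]'
python3 -m pendant '[1,0.006,-0.003,0,0, 1,0.012,-0.005,0,0, 1,0.018,-0.007,0,0, 1,0.021,-0.008,0,0, 1,0.021,-0.008,0,0]'
python3 - <<'E'
from h import *
s=st(); print(yaw(s),w2r(s['eef_pos'])-[0,-196],pusher(180,sgn=-1))
tabq(); wheelq()
E
```

```text
clock: 48.65
eef_pos: [498.8, -104.7, 99.7]
tool_rot: [2.636, 1.651, 0.076]
contact_force: [0.9, 1.1, 0.5]
finger_gap: 0.5
clock: 49.15
eef_pos: [500.9, -86.6, 48.9]
tool_rot: [2.634, 1.65, 0.078]
contact_force: [1.4, -3.4, -1.1]
finger_gap: 0.7
clock: 49.65
eef_pos: [501.8, -77.5, 49.1]
tool_rot: [2.634, 1.65, 0.078]
contact_force: [-0.2, -1.4, 0.3]
finger_gap: 0.8
t 49.65 tcp [501.8 -77.5  49.1] rot [2.634 1.65  0.078] F [-0.2 -1.4  0.3] gap 0.7783881055821245 q [-0.23  0.4   1.84  0.02  0.84  0.21]
-25.908621679248807 [-41.15741668 -14.25620329] [-42.  -13.5]
top tab y phase (shut=32 mod 64, open=0): 31.8 65
top balls [[-20.2, 58.6], [-37.4, 30.3], [0.5, -58.7]] spoke deg (mod72) -56.1 centre [ 4.8 -3.6] cost 313.08
```

```bash
python3 -m pendant '[1,0.002,0,0,0, 1,0.004,0,0,0, 1,0.006,0,0,0, 1,0.006,0,0,0, 1,0.006,0,0,0]'
python3 -m pendant '[1,-0.025,0,0,0, 1,-0.025,0,-0.125,0, 1,-0.025,-0.02,-0.25,0, 1,-0.025,-0.12,-0.3,0, 1,-0.025,-0.22,-0.3,0]'
python3 -m pendant '[1,-0.05,-0.1,0,0, 1,-0.05,-0.2,0,0, 1,-0.05,-0.2,0,0, 1,-0.05,-0.2,0,0, 1,-0.05,-0.2,0,0]'
python3 - <<'E'
from h import *
s=st(); tabq(); wheelq(); snap('top','fin',(150,110,390,250),3.3)
env.grab_frame('side'); tabq('side'); wheelq('side')
E
```

```text
clock: 50.25
eef_pos: [501.9, -76.7, 48.8]
tool_rot: [2.635, 1.65, 0.074]
contact_force: [-7.1, -14.8, 3.6]
finger_gap: 0.7
clock: 50.75
eef_pos: [411.6, -47.0, 166.1]
tool_rot: [2.633, 1.647, 0.08]
contact_force: [-0.3, 0.5, 0.4]
finger_gap: 0.4
clock: 51.25
eef_pos: [331.8, -30.3, 161.3]
tool_rot: [2.632, 1.647, 0.08]
contact_force: [1.0, -0.1, 0.5]
finger_gap: 0.7
t 51.25 tcp [331.8 -30.3 161.3] rot [2.632 1.647 0.08 ] F [ 1.  -0.1  0.5] gap 0.6685504270099882 q [-0.21 -0.18  2.18  0.01  1.08  0.24]
top tab y phase (shut=32 mod 64, open=0): 31.6 65
top balls [[-20.1, 60.0], [-21.8, -59.4], [-64.3, 1.1]] spoke deg (mod72) -0.9 centre [-1.9  0.1] cost 0.64
side tab y phase (shut=32 mod 64, open=0): 33.0 52
side balls [[-20.9, -58.5], [-18.7, 60.9], [-63.1, 3.5]] spoke deg (mod72) -1.4 centre [-0.8  1.2] cost 1.36
```

View pics/fin.png

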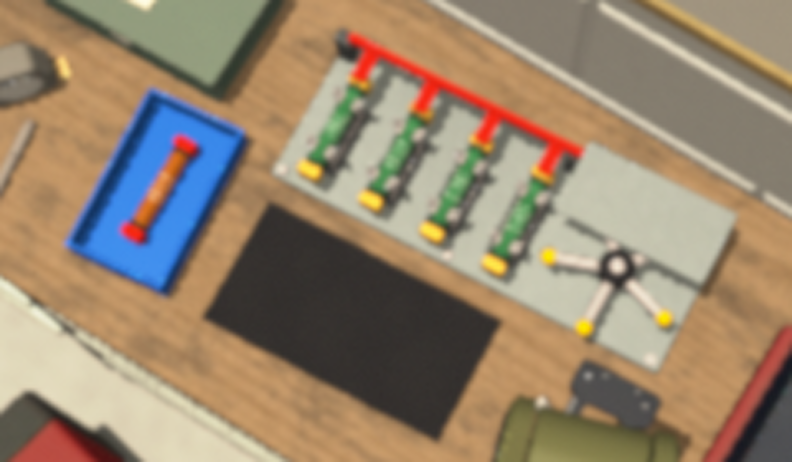

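```bash
python3 - <<'E'
from h import *
st(); print(env.close_job())
E
```

```text
t 51.55 tcp [331.3 -30.1 160.9] rot [2.633 1.647 0.079] F [-0.6  0.5 -0.5] gap 0.3359212774005129 q [-0.21 -0.18  2.18  0.01  1.08  0.24]
the job is handed in; nothing more can be done
None
```

The whole job is done and handed in at 51.6 s, well inside the 208 s limit.

**What I did**
- I wound the keeper open in four spoke pushes, to about 3.77 rad as measured from the wheel's balls in the top picture.
- I took the red tube out of place 3 and laid it in the blue tray.
- I snapped the three new tubes into places 4, 3 and 2. The good tube stayed in place 1.
- One new tube was knocked aside during the run. I found it again in a fresh picture before picking it.
- I wound the keeper shut in four pushes until it met its stop, where the force rose to about 16 N with almost no movement.

**What the last checks showed**
- **Keeper:** the tabs measure at 31.6 mm (top camera) and 33.0 mm (side camera), against 32 mm for fully shut. The spokes measure about -1° from the shut position.
- **Tubes in the rack:** each new tube bottomed on its saddle with a total contact force of about 21 to 24 N (about 19 to 20 N of it vertical). All four line up under the tabs in the last top picture.
- **Red tube and pad:** the red tube lies flat in the tray and the pad is empty.
- **Grip:** set to 15 to 16 N throughout, and I saw no slip.
- **Robot:** it stands clear of everything.

**Unsettled or imperfect**
- **Wheel at the start:** it measured at about 8° rather than exactly 0.
- **Tool tilt:** it drifted to about 3° over the run, with no visible effect.
- **Tube height:** I judged "fully home" from the contact force and the TCP (tool centre point) height, not from a direct measurement.
- **Bystanders:** I never approached the punch or the bolt, but I did not measure their positions again at the end.

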